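# Clip the label reels onto the winder with the clip fork

## Task

Get the reel winder ready: put all the levers of its switch box off (one drag of a finger along the row does it), and only after that secure every reel that is on a spindle by pushing a split clip sideways into the spindle's groove, on top of the reel, until it snaps home. Do the pushing with the clip fork, never with the fingers, which may only lay the clips down on the reels clear of the groove; a spindle without a reel gets no clip. When all is done lay the fork back flat on the rubber mat, and leave the other things on the table where they are.

Things in the scene. Friction and masses are not known exactly. Their poses are not given: they have to be found in the camera images.
- stand: Reel winder fixed to the table: a low grey housing (flat deck 38 mm above the table) with three upright steel spindles along its own y, 138 mm apart, each in a round well with a turntable. Origin: on the table under the middle spindle; x away from the robot (yaw within 0.1). The housing reaches from x = -127 to +75 mm, y = -214 to +214 mm. Spindle heads: 35 mm thick, top 67 mm above the table.
- spindle_1 (a point): Left (+y) spindle: point on its axis at the lower end of its groove, 42 mm above the table, level with the top of a reel on the turntable. The groove is 11 mm high and 26 mm thick at its bottom; above and below it the spindle is 35 mm thick.
- spindle_2 (a point): Middle spindle: the same point of it (on the axis, lower end of the groove, 42 mm above the table). Same sizes.
- spindle_3 (a point): Right (-y) spindle: the same point of it. Same sizes.
- reel_1: Label reel on the left spindle, or absent (that spindle is then bare). Card flanges 128 mm across, 24 mm high, bore 39 mm; sits loose on the turntable in its well; its flat top is level with the lower end of the groove, 4 mm above the deck. Origin: centre of its underside, 18 mm above the table.
- reel_2: Label reel on the middle spindle, or absent (that spindle is then bare). Card flanges 128 mm across, 24 mm high, bore 39 mm; sits loose on the turntable in its well; its flat top is level with the lower end of the groove, 4 mm above the deck. Origin: centre of its underside, 18 mm above the table.
- reel_3: Label reel on the right spindle, or absent (that spindle is then bare). Card flanges 128 mm across, 24 mm high, bore 39 mm; sits loose on the turntable in its well; its flat top is level with the lower end of the groove, 4 mm above the deck. Origin: centre of its underside, 18 mm above the table.
- clip_1: Steel split clip (three alike): flat C, 8 mm thick, 54 mm wide, two sprung jaws, upright thumb tab at its back. Origin: underside, centre of the round seat, which lies on the spindle's axis when home; x out of the mouth, z up. Jaw tips reach x = +16 mm, mouth 21 mm wide. Flat back (two shoulders, y = 8.5 to 27 mm either side) at x = -29 mm. Tab: x = -39 to -22.5 mm, 17 mm wide in y, 36 mm high.
- clip_2: Second such clip. Pick a clip up across its tab's width (17 mm), fingertips above the 8 mm flat part: TCP about 29 mm above its underside. Laid flat on a reel, mouth to the spindle, it is at groove height; with the seat 40 mm from the axis it rests safely and clears the spindle. About 65 g.
- clip_3: Third such clip. Pushed towards the spindle, the jaws meet the groove at 21 mm from seat to axis, spring open at about 10 to 15 N and snap shut round it; home, the seat is within 2 mm of the axis. It takes about 9 N to pull off.
- fork: Clip fork, 150 mm long: wooden handle (24 mm wide, 32 mm high, x = -54 to +44 mm), then a flat steel fork 7 mm thick level with the underside; two prongs (y = 13 to 27 mm either side) end at x = +96 mm; the gap, 14 mm deep, takes a clip's tab while they press its shoulders. Origin: underside, below the balance point; grip there across the handle, TCP 22 mm above. 0.17 kg.
- mat: Thin ribbed black rubber mat 270 (x) x 190 (y) x 3 mm, fixed flat on the table left or right of the stand; the clips and the fork lie on it at the start. Origin: centre of its underside.
- bank: The winder's switch box, fixed on the table on the other side of the stand, yaw up to 0.2 rad: 252 (x) x 62 (y) x 40 mm, five bat levers in a row along its own x, 44 mm apart, hinged 42 mm above the table at x = -94, -50, -6, +38 and +82 mm, y = 0. Origin: centre of its underside.
- switch_1 (a joint): Lever 1 of 5, counted along the box's +x; 36 mm long, 8 to 10 mm thick. 0 = on: nearly upright, 15 degrees towards the box's -x, tip 77 mm above the table. 1.22 rad = off: tipped over towards +x, tip 65 mm above the table. The solid levers are weighted: about 1 N at the tip moves one, and past 0.5 rad it falls over by itself.
- switch_2 (a joint): Lever 2 of 5, counted along the box's +x; 36 mm long, 8 to 10 mm thick. 0 = on: nearly upright, 15 degrees towards the box's -x, tip 77 mm above the table. 1.22 rad = off: tipped over towards +x, tip 65 mm above the table. A closed fingertip dragged towards +x with its end about 68 mm above the table tips each lever over and passes above it.
- switch_3 (a joint): Lever 3 of 5, counted along the box's +x; 36 mm long, 8 to 10 mm thick. 0 = on: nearly upright, 15 degrees towards the box's -x, tip 77 mm above the table. 1.22 rad = off: tipped over towards +x, tip 65 mm above the table.
- switch_4 (a joint): Lever 4 of 5, counted along the box's +x; 36 mm long, 8 to 10 mm thick. 0 = on: nearly upright, 15 degrees towards the box's -x, tip 77 mm above the table. 1.22 rad = off: tipped over towards +x, tip 65 mm above the table.
- switch_5 (a joint): Lever 5 of 5, counted along the box's +x; 36 mm long, 8 to 10 mm thick. 0 = on: nearly upright, 15 degrees towards the box's -x, tip 77 mm above the table. 1.22 rad = off: tipped over towards +x, tip 65 mm above the table.
- marker: Bystander, to be left where it is: a marker pen 128 mm long and 15 mm thick, lying in front of the stand.
- carton_small: Bystander, to be left where it is: a small flat carton 112 x 78 x 24 mm, lying left of the middle.
- stamp: Bystander, to be left where it is: a wooden rubber stamp 23 x 52 mm and 62 mm high, standing right of the middle.
- glue: Bystander, to be left where it is: a glue stick 28 mm across and 90 mm high, standing at the left of the table.
- bottle_a: Bystander, to be left where it is: a white tablet bottle, 40 mm across and 88 mm high, standing at the right of the table.
Mind the look-alikes: they are no part of the job. What is shaped like the fork but orange is not meant.

How it is judged (in metres and radians):
On the way, in this order (a step that is already met when the one before it is completed fails the run):
1. all five levers of the switch box are off (value of joint each of switch_1, switch_2, switch_3, switch_4, switch_5 above 1.05 rad), for 0.2 s.
2. every reel has a clip snapped home in its spindle's groove (((horizontal distance between clip_1 and reel_1 below 0.006 m and z of clip_1 in the frame of reel_1 between 0.018 and 0.032 m) or (horizontal distance between clip_2 and reel_1 below 0.006 m and z of clip_2 in the frame of reel_1 between 0.018 and 0.032 m) or (horizontal distance between clip_3 and reel_1 below 0.006 m and z of clip_3 in the frame of reel_1 between 0.018 and 0.032 m)) and ((horizontal distance between clip_1 and reel_2 below 0.006 m and z of clip_1 in the frame of reel_2 between 0.018 and 0.032 m) or (horizontal distance between clip_2 and reel_2 below 0.006 m and z of clip_2 in the frame of reel_2 between 0.018 and 0.032 m) or (horizontal distance between clip_3 and reel_2 below 0.006 m and z of clip_3 in the frame of reel_2 between 0.018 and 0.032 m)) and ((horizontal distance between clip_1 and reel_3 below 0.006 m and z of clip_1 in the frame of reel_3 between 0.018 and 0.032 m) or (horizontal distance between clip_2 and reel_3 below 0.006 m and z of clip_2 in the frame of reel_3 between 0.018 and 0.032 m) or (horizontal distance between clip_3 and reel_3 below 0.006 m and z of clip_3 in the frame of reel_3 between 0.018 and 0.032 m))), for 0.2 s.
At the end, for the whole second after the job is handed in: Levers all off (over 1.05 rad); each reel present is on its turntable with a clip snapped into its spindle's groove (seat within 6 mm of the reel's axis, lying on the reel); any other clip is over 50 mm from every spindle; the fork lies flat and still on the mat (origin over it, tilt < 0.15 rad) (all of step 1 and all of step 2 and ((horizontal distance between clip_1 and reel_1 below 0.006 m and z of clip_1 in the frame of reel_1 between 0.018 and 0.032 m) or (horizontal distance between clip_1 and reel_2 below 0.006 m and z of clip_1 in the frame of reel_2 between 0.018 and 0.032 m) or (horizontal distance between clip_1 and reel_3 below 0.006 m and z of clip_1 in the frame of reel_3 between 0.018 and 0.032 m) or (horizontal distance between clip_1 and spindle_1 above 0.05 m and horizontal distance between clip_1 and spindle_2 above 0.05 m and horizontal distance between clip_1 and spindle_3 above 0.05 m)) and ((horizontal distance between clip_2 and reel_1 below 0.006 m and z of clip_2 in the frame of reel_1 between 0.018 and 0.032 m) or (horizontal distance between clip_2 and reel_2 below 0.006 m and z of clip_2 in the frame of reel_2 between 0.018 and 0.032 m) or (horizontal distance between clip_2 and reel_3 below 0.006 m and z of clip_2 in the frame of reel_3 between 0.018 and 0.032 m) or (horizontal distance between clip_2 and spindle_1 above 0.05 m and horizontal distance between clip_2 and spindle_2 above 0.05 m and horizontal distance between clip_2 and spindle_3 above 0.05 m)) and ((horizontal distance between clip_3 and reel_1 below 0.006 m and z of clip_3 in the frame of reel_1 between 0.018 and 0.032 m) or (horizontal distance between clip_3 and reel_2 below 0.006 m and z of clip_3 in the frame of reel_2 between 0.018 and 0.032 m) or (horizontal distance between clip_3 and reel_3 below 0.006 m and z of clip_3 in the frame of reel_3 between 0.018 and 0.032 m) or (horizontal distance between clip_3 and spindle_1 above 0.05 m and horizontal distance between clip_3 and spindle_2 above 0.05 m and horizontal distance between clip_3 and spindle_3 above 0.05 m)) and horizontal distance between reel_1 and spindle_1 below 0.006 m and height (world z) of each of reel_1, reel_2, reel_3 below 0.024 m and horizontal distance between reel_2 and spindle_2 below 0.006 m and horizontal distance between reel_3 and spindle_3 below 0.006 m and x of fork in the frame of mat between -0.135 and 0.135 m and y of fork in the frame of mat between -0.095 and 0.095 m and height (world z) of fork below 0.015 m and angle between fork's own z axis and vertical below 0.15 rad and linear speed of fork below 0.02 m/s); the robot touches nothing.
It fails at once if a finger touches a clip that is down at groove height (under 60 mm) with its seat within 28 mm of a spindle's axis (the fork, not the fingers, pushes clips on) ((contact force between the fingers and clip_1 above 0.3 N and height (world z) of clip_1 below 0.06 m and (horizontal distance between clip_1 and spindle_1 below 0.028 m or horizontal distance between clip_1 and spindle_2 below 0.028 m or horizontal distance between clip_1 and spindle_3 below 0.028 m)) or (contact force between the fingers and clip_2 above 0.3 N and height (world z) of clip_2 below 0.06 m and (horizontal distance between clip_2 and spindle_1 below 0.028 m or horizontal distance between clip_2 and spindle_2 below 0.028 m or horizontal distance between clip_2 and spindle_3 below 0.028 m)) or (contact force between the fingers and clip_3 above 0.3 N and height (world z) of clip_3 below 0.06 m and (horizontal distance between clip_3 and spindle_1 below 0.028 m or horizontal distance between clip_3 and spindle_2 below 0.028 m or horizontal distance between clip_3 and spindle_3 below 0.028 m))).
It fails at once if a clip is pushed into a groove while a lever of the switch box is still on (value of joint any of switch_1, switch_2, switch_3, switch_4, switch_5 below 0.9 rad and ((horizontal distance between clip_1 and spindle_1 below 0.006 m and height (world z) of clip_1 between 0.034 and 0.052 m) or (horizontal distance between clip_1 and spindle_2 below 0.006 m and height (world z) of clip_1 between 0.034 and 0.052 m) or (horizontal distance between clip_1 and spindle_3 below 0.006 m and height (world z) of clip_1 between 0.034 and 0.052 m) or (horizontal distance between clip_2 and spindle_1 below 0.006 m and height (world z) of clip_2 between 0.034 and 0.052 m) or (horizontal distance between clip_2 and spindle_2 below 0.006 m and height (world z) of clip_2 between 0.034 and 0.052 m) or (horizontal distance between clip_2 and spindle_3 below 0.006 m and height (world z) of clip_2 between 0.034 and 0.052 m) or (horizontal distance between clip_3 and spindle_1 below 0.006 m and height (world z) of clip_3 between 0.034 and 0.052 m) or (horizontal distance between clip_3 and spindle_2 below 0.006 m and height (world z) of clip_3 between 0.034 and 0.052 m) or (horizontal distance between clip_3 and spindle_3 below 0.006 m and height (world z) of clip_3 between 0.034 and 0.052 m))).
It fails at once if a bystander is shifted by more than 50 mm (distance of any of marker, carton_small, stamp, glue, bottle_a from where it was at the start of the episode above 0.05 m).
Of reel_1, reel_2, reel_3 only 2 to 3 are there at a start; the rules pass over those that are not, and their reading is None.
At some moment in a run one of clip_1, clip_2, clip_3, fork may be knocked a few centimetres aside while the robot is not near it.
It also fails if it takes over 210 s, if anything falls off the work surface, if the arm or the gripper's body presses on something with over 40 N, if the wrist force passes 120 N, or if a joint passes its speed limit or range.

## Robot

A 6-joint arm with a two-finger parallel gripper is mounted at the origin on the work surface; the furniture and walls round the work are solid. World frame = base frame: x ahead of the robot, y to its left, z up, the work surface at z = 0. Lengths are in mm, angles in rad, forces in N, time in s.
With the tool pointing down it reaches from about 350 to 875 mm from the base axis. Payload 4.2 kg.
Tool frame: the origin (TCP) lies between the finger pads, 19 mm behind the fingertips; this is the grasp point; z points along the fingers, x is the direction in which the jaws open and shut, and the axes are right-handed (so a half turn about z gives the same grasp; the last joint's range is limited). The gripper opens to 85 mm and grips with 20 to 120 N. Pads are 22 mm wide; open, the fingers measure 114 mm over their backs; the gripper's body (76 mm by 85 mm) begins 54 mm behind the grasp point. The pads swing forward as they close: fully open they stand 13 mm farther back than shut.
Start: joints at [-0.845, 0.385, 0.008, 0, -1.194, -0.259], TCP at [281.281, -558.104, 250.012] pointing down, gripper open.
Joint ranges: [-3.14, 3.14], [-1.21, 2.06], [-1.07, 1.41], [-3.16, 2.05], [-2.99, -0.16], [-3.1, 3.1]. Speed limits (rad/s): [2.79, 2.79, 3.14, 3.14, 3.14, 3.14].

## Interface

Orientations are given as a unit quaternion [x, y, z, w].
In Python, from bench import arm, eyes, find_in, silhouettes gives the robot as it stands. The module is installed in compiled form; this text tells all that it offers.
- The arm moves only by the tool play_rows, never from a script. Its arguments are lists of equal length, an entry for each row: "offset": the shift along the world's x, y, z in mm, a list of three; "turn": the turn about the world's z in rad. In form: {"offset": [[x, y, z], ...], "turn": [turn, ...]}. A call has 1 to 12 rows; each row shifts and turns the pose as measured when the row begins; what a row does not reach is not made up. A row lasts 1/10 s, in which the tool goes at most 50 mm and 8.59 degrees, less where a joint would pass 70% of its speed; a pose out of reach is approached as far as the arm can. A call is refused whole if a number of a shift passes 50 or a number of a turn 0.15, either way. A call with a gripper value outside its range is refused whole. "grip" is the gripper's target within -1 to 1 (fully open at 1, half-way at 0, shut at -1), set as the call begins (left out, the last holds). The fingers move at their own pace and stop on an object; the grip force is fixed at half the most. Time passes only in rows, so rows that do not move let the fingers close. It gives the time, the measured TCP pose, the force and the opening at its end, in the units of the state.
- arm.read_state(): the state, without advancing time (a new reading comes with each control period).
- eyes.get_image(name): name is "scene" or "top"; returns (picture, depth): 400x640x3 uint8, red, green, blue; 400x640 float32, mm along the optical axis (not along the pixel's ray), 0 where there is no reading.
- eyes.camera_params(name): a dict with "camera_matrix" (3x3 intrinsics, pixels), "camera_from_world" (4x4, takes a point from world to camera coordinates). Camera axes: x right, y down, z forward; pixel columns grow to the right and rows downward; lengths in mm; the calibration is good to about 2 mm. A picture is of the moment at which its call begins. camera_params takes no time and is no camera call.
- arm.job_done(): hands the job in, once; it reports no verdict.
Trained networks look in the newest picture that a camera, given by its name, has taken for a name from the list of things; names that differ only in an ending like _2 or _b are one class to them, and where a whole thing is asked for, a point or a joint stands for the part that bears it (a point fixed in the world has none). Each returns a list of dicts, best first, with "score" (0 to 1); they miss things now and then, are a little off and sometimes report something else, mostly with a low value. They report only what shows in the picture. A call takes as long as a camera call. They do not tell look-alikes from the thing itself.
- find_in(camera, query): "bbox" ([centre column, centre row, width, height] in pixels, round what is visible of it).
- silhouettes(camera, query): "mask" (400x640 bool, what is visible of it) and "bbox" ([centre column, centre row, width, height] in pixels, round what is visible of it).
The state is a dict: "clock": time; "joints": joint angles; "joint_vel": joint speeds; "joint_efforts": joint torques, N m; "position": TCP position; "ee_rot": TCP orientation; "contact_force": force on the tool from outside, world axes, zero at the start; "wrist_torque": the same for the moment, N m; "gripper_width": finger opening in mm.
Only numpy, scipy, OpenCV 4.12 (cv2) and the standard library are available. Lean on these libraries where they do the work, as an engineer would, in place of code of your own. Each camera call takes 0.05 s, during which the arm holds its last target. There are 200 camera calls.

## Working session

There is one attempt and no reset: what is moved stays moved. The work goes in short steps, Python scripts to look and compute and a tool call to move; the robot and the scene stay as the last step left them, time stands still between calls to the robot, and variables do not carry over. Pictures are saved under pics/ and viewed, on a budget of 14 in all, crops included, one or two more only if the job needs it, and the job is handed in when it is done.

Besides the shell and the picture viewer there is one more tool, called after "Emit:" in YAML: its name, and indented under it one key for each argument. play_rows: Moves the arm, as the interface text tells. Its arguments: {"type":"object","properties":{"offset":{"type":"array","items":{"type":"array","items":{"type":"number"}}},"turn":{"type":"array","items":{"type":"number"}},"grip":{"type":"number"}},"required":["offset","turn"]}

```bash
mkdir -p pics; cat > h.py <<'E'
import numpy as np, cv2
from bench import arm, eyes, find_in, silhouettes
def world(cam, d):
    p=eyes.camera_params(cam); K=np.array(p["camera_matrix"]); T=np.linalg.inv(np.array(p["camera_from_world"]))
    v,u=np.mgrid[0:400,0:640]
    P=np.stack([(u-K[0,2])/K[0,0]*d,(v-K[1,2])/K[1,1]*d,d,np.ones_like(d)],-1)
    W=(P@T.T)[...,:3]; W[d<=0]=np.nan; return W
def proj(cam,p):
    q=eyes.camera_params(cam); K=np.array(q["camera_matrix"]); c=np.array(q["camera_from_world"])@np.append(p,1)
    return (K@(c[:3]/c[2]))[:2]
def save(im,name,box=None,s=1):
    if box: im=im[box[1]:box[3],box[0]:box[2]]
    cv2.imwrite("pics/"+name,cv2.resize(im[...,::-1],None,fx=s,fy=s,interpolation=cv2.INTER_CUBIC))
E
python3 - <<'E'
from h import *
for c in("top","scene"):
    im,d=eyes.get_image(c); save(im,c+"0.png",s=1.25); W=world(c,d); np.save(c+"W.npy",W)
    p=eyes.camera_params(c); print(c,np.linalg.inv(np.array(p["camera_from_world"]))[:3].round(2),np.array(p["camera_matrix"])[0,0])
    for q in("stand","reel_1","clip_1","fork","mat","bank","marker"):
        for r in silhouettes(c,q):
            m=r["mask"]; w=W[m]; print(q,round(r["score"],2),np.round(r["bbox"]),np.nanmedian(w,0).round(),)
print(arm.read_state())
E
```

```text
top [[ 1.0000e-02 -9.9000e-01  1.3000e-01  2.0137e+02]
 [-1.0000e+00 -2.0000e-02 -4.0000e-02  9.5030e+01]
 [ 4.0000e-02 -1.3000e-01 -9.9000e-01  1.9726e+03]] 520.8674182671182
stand 0.84 [326. 156. 111.  58.] [568.   9.  39.]
reel_1 0.94 [363. 146.  37.  36.] [ 642. -126.   42.]
reel_1 0.91 [328. 147.  34.  33.] [636.  11.  42.]
reel_1 0.62 [289. 151.  34.  27.] [631. 149.  43.]
reel_1 0.26 [232. 190.  60.  75.] [481. 368.   3.]
clip_1 0.5 [222. 188.  13.  13.] [469. 413.  13.]
clip_1 0.44 [212. 214.  12.  12.] [381. 429.  13.]
fork 0.7 [250. 187.  15.  38.] [487. 308.  28.]
fork 0.61 [218. 257.  41.  22.] [217. 412.  26.]
mat 0.85 [231. 189.  61.  77.] [480. 368.   3.]
bank 0.92 [425. 190.  23.  70.] [ 487. -367.   40.]
bank 0.43 [326. 156. 112.  54.] [567.  12.  39.]
marker 0.58 [320. 208.  32.  16.] [407.  34.  16.]
scene [[ 8.40000e-01 -2.90000e-01  4.60000e-01 -3.80730e+02]
 [-5.50000e-01 -4.20000e-01  7.30000e-01 -1.28162e+03]
 [-2.00000e-02 -8.60000e-01 -5.10000e-01  9.68090e+02]] 441.06185476630225
stand 0.62 [356. 201.  95.  48.] [538.  22.  34.]
reel_1 0.73 [336. 183.  28. 
[... 276 characters left out ...]
clock': 0.8, 'joints': array([-8.45397692e-01,  3.84700133e-01,  7.93029738e-03,  2.25852916e-06,
       -1.19396933e+00, -2.58583467e-01]), 'joint_vel': array([-0.00110973, -0.00056533,  0.00011094, -0.00091645, -0.00135045,
        0.00026291]), 'joint_efforts': array([ 1.03374798e-03, -3.92028844e+01,  1.88608557e+01,  4.19034004e+00,
       -2.11509605e-04,  2.57194841e-06]), 'position': array([ 281.29587267, -558.12053136,  250.02421487]), 'ee_rot': array([ 5.24382856e-01,  8.51482601e-01, -9.27085742e-06,  2.70546265e-05]), 'contact_force': array([-0.11619214, -1.06739113, -0.00529973]), 'wrist_torque': array([-0.01525878,  0.02931207,  0.00811385]), 'gripper_width': 85.59120002769491}
```

View pics/top0.png

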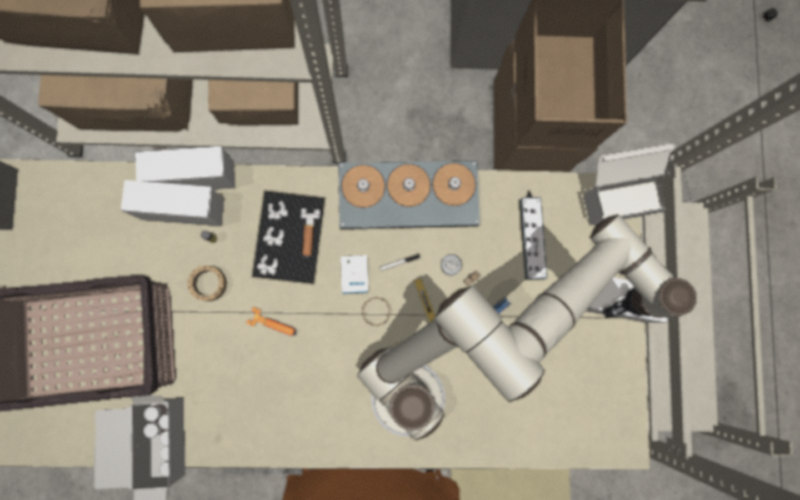

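View pics/scene0.png

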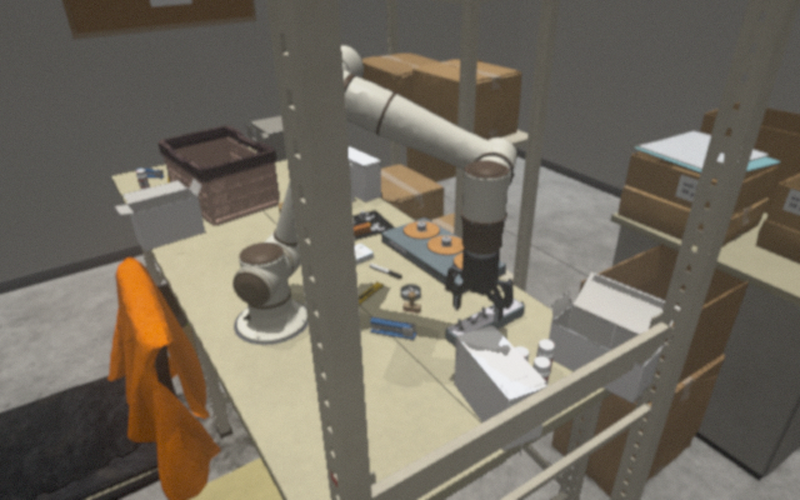

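The top view shows three reels present, with the switch box at (532,235), and the mat with three clips and the wooden fork on the left. The orange look-alike fork at (275,320) is off the mat. Next I measure the poses.

```bash
cat >> h.py <<'E'
def rect(P):
    r=cv2.minAreaRect(P[:,:2].astype(np.float32)); return np.round(r[0],1),np.round(r[1],1),round(r[2],1)
E
python3 - <<'E'
from h import *
W=np.nanmean([world("top",eyes.get_image("top")[1]) for _ in range(4)],0)
im,_=eyes.get_image("top"); np.save("topW.npy",W)
def reg(x0,x1,y0,y1,z0,z1):
    return (W[...,0]>x0)&(W[...,0]<x1)&(W[...,1]>y0)&(W[...,1]<y1)&(W[...,2]>z0)&(W[...,2]<z1)
B=W[reg(330,640,-450,-290,33,47)]; r=rect(B); print("bank",r,len(B), B.mean(0))
L=reg(330,640,-450,-290,53,90); n,l=cv2.connectedComponents(L.astype(np.uint8))
for i in range(1,n): print("lever",W[l==i].mean(0).round(1),W[l==i].max(0).round(),(l==i).sum())
S=W[reg(450,760,-240,290,33,39.9)]; print("stand",rect(S))
H=reg(540,720,-240,290,56,80); n,l=cv2.connectedComponents(H.astype(np.uint8))
for i in range(1,n): print("head",W[l==i].mean(0).round(1),(l==i).sum())
M=reg(330,640,250,480,1.5,50); print("mat",rect(W[M]))
H=reg(340,630,270,470,7,60); n,l=cv2.connectedComponents(H.astype(np.uint8))
for i in range(1,n):
    if (l==i).sum()>3: print("obj",W[l==i].mean(0).round(1),W[l==i].max(0).round(),(l==i).sum(),rect(W[l==i]))
a=cv2.resize(im[145:235,195:265],None,fx=8,fy=6.6,interpolation=cv2.INTER_CUBIC)
a=cv2.resize(im[145:235,195:265],(466,600),interpolation=cv2.INTER_CUBIC); b=cv2.resize(im[145:235,402:450],(320,600),interpolation=cv2.INTER_CUBIC)
save(np.hstack([a,b]),"z1.png")
E
```

```text
bank (array([ 486.7, -372.8]), array([252.4,  63.3]), 3.5) 1003 [ 485.51604005 -371.33369596   40.48203521]
lever [ 560.4 -365.4   75.9] [ 566. -363.   84.] 7
lever [ 516.9 -369.9   75.3] [ 522. -366.   81.] 7
lever [ 463.9 -373.7   66.9] [ 478. -370.   78.] 19
lever [ 386.1 -378.2   72.7] [ 391. -375.   81.] 9
stand (array([613.7,   8. ]), array([200.7, 424.2]), 2.7)
head [ 644.9 -127.4   66.1] 70
head [632.3 146.9  66.7] 70
head [638.7  10.3  66.4] 68
mat (array([485.1, 364.8]), array([229.5, 309.6]), 90.0)
obj [552.6 404.8  16.1] [585. 438.  46.] 126 (array([558.3, 405.8]), array([60.7, 55.6]), 14.3)
obj [577.9 360.7   7.9] [582. 367.   8.] 4 (array([577.9, 360.8]), array([13.5,  1.7]), 64.2)
obj [490.1 308.2  25.3] [563. 338.  43.] 282 (array([487.7, 314.4]), array([ 56.2, 148.8]), 85.1)
obj [472.1 414.3  16.3] [507. 441.  45.] 125 (array([477.6, 414.1]), array([60.4, 54.5]), 7.7)
obj [385.6 429.8  16.5] [419. 464.  45.] 120 (array([390.7, 426.8]), array([56.5, 57.3]), 39.0)
obj [413.8 423.2   7.9] [416. 428.   9.] 4 (array([413.8, 424.1]), array([7.8, 3.7]), 89.6)
```

View pics/z1.png

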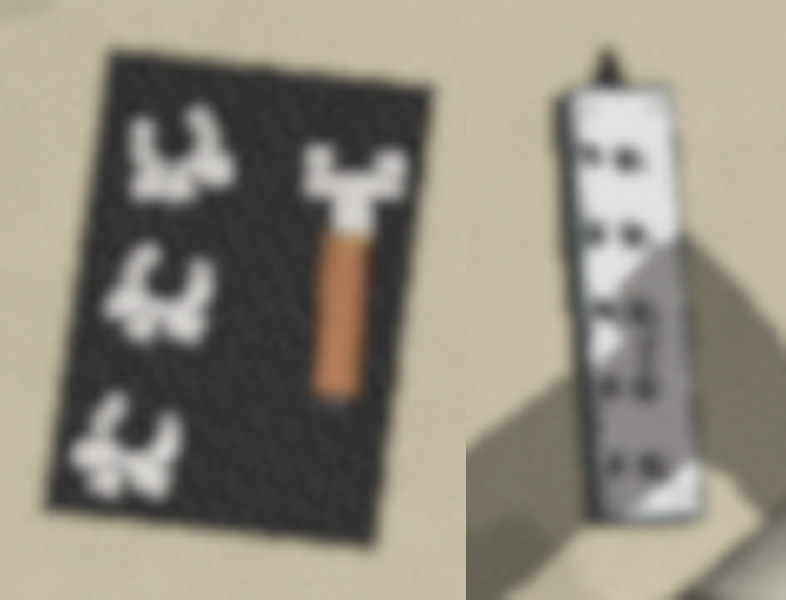

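The mat crop shows three clips with mouths roughly towards +x, and the fork with its prongs towards +x at (355,180). The box crop shows the lever row running up at cols 600–650. I start by moving to the switch box.

Emit:
play_rows:
  offset:
    - [7,22,-15]
    - [7,22,-15]
    - [7,22,-15]
    - [7,22,-15]
    - [7,22,-15]
    - [7,22,-15]
    - [7,22,-15]
    - [7,22,-15]
    - [0,0,0]
    - [0,0,0]
  turn: [-0.058,-0.058,-0.058,-0.058,-0.058,-0.058,-0.058,-0.058,0,0]
  grip: -1

```text
clock: 2.05
position: [338.8, -377.7, 128.0]
ee_rot: [0.713, 0.701, -0.002, 0.003]
contact_force: [0.9, -0.9, 0.6]
gripper_width: 0.0
```

Emit:
play_rows:
  offset:
    - [-1,-1,-20]
    - [-1,-1,-15]
    - [0,-1,-6]
    - [0,0,0]
  turn: [0,0,0,0]

```text
clock: 2.45
position: [339.0, -385.2, 89.4]
ee_rot: [0.713, 0.702, -0.002, 0.007]
contact_force: [-0.0, -0.9, 0.5]
gripper_width: 0.1
```

Emit:
play_rows:
  offset:
    - [20,1.3,0]
    - [20,1.3,0]
    - [20,1.3,0]
    - [20,1.3,0]
    - [20,1.3,0]
    - [20,1.3,0]
    - [20,1.3,0]
  turn: [0,0,0,0,0,0,0]

```text
clock: 3.15
position: [483.4, -381.8, 99.7]
ee_rot: [0.714, 0.7, -0.002, 0.012]
contact_force: [0.5, -0.1, -0.2]
gripper_width: 0.0
```

Emit:
play_rows:
  offset:
    - [-10,0,20]
    - [-30,-1,5]
    - [-30,-1,0]
    - [-30,-1,0]
    - [-30,-1,0]
    - [-12,0,0]
    - [0,0,0]
  turn: [0,0,0,0,0,0,0]

```text
clock: 3.85
position: [344.3, -390.5, 132.7]
ee_rot: [0.712, 0.702, -0.001, 0.021]
contact_force: [0.1, -0.6, 0.9]
gripper_width: 0.2
```

```bash
python3 - <<'E'
from h import *
s=arm.read_state(); print(s["position"].round(1),s["ee_rot"].round(4))
W=np.nanmean([world("top",eyes.get_image("top")[1]) for _ in range(2)],0)
L=(abs(W[...,1]+372)<30)&(W[...,0]>330)&(W[...,0]<640)&(W[...,2]>50)&(W[...,2]<88)
for p in sorted(W[L].round().tolist()): print(p,end=" ")
E
```

```text
[ 344.3 -390.5  132.7] [ 7.119e-01  7.019e-01 -6.000e-04  2.060e-02]
[506.0, -387.0, 51.0] [512.0, -372.0, 84.0] [513.0, -369.0, 79.0] [516.0, -372.0, 82.0] [516.0, -368.0, 83.0] [517.0, -366.0, 74.0] [520.0, -367.0, 56.0] [521.0, -371.0, 73.0] [523.0, -369.0, 63.0] [524.0, -368.0, 53.0] [529.0, -372.0, 51.0] [540.0, -350.0, 50.0] [551.0, -354.0, 50.0] [558.0, -369.0, 80.0] [559.0, -367.0, 74.0] [559.0, -364.0, 69.0] [560.0, -367.0, 87.0] [561.0, -365.0, 81.0] [562.0, -363.0, 75.0] [567.0, -361.0, 51.0] <stdin>:3: RuntimeWarning: Mean of empty slice
```

Emit:
play_rows:
  offset:
    - [0,0,0]
    - [0,0,0]
    - [0,0,0]
    - [0,0,0]
    - [0,0,0]
    - [0,0,0]
  turn: [0,0,0,0,0,0]

```text
clock: 4.55
position: [350.4, -391.3, 132.3]
ee_rot: [0.71, 0.704, -0.001, 0.022]
contact_force: [-0.3, 0.8, -0.4]
gripper_width: 0.2
```

```bash
python3 -c "
from h import *
s=arm.read_state(); print(s['position'].round(1),s['ee_rot'].round(4))"
```

```text
[ 350.4 -391.3  132.3] [ 7.101e-01  7.038e-01 -6.000e-04  2.170e-02]
```

Emit:
play_rows:
  offset:
    - [0,2,-8]
    - [0,2,-8]
    - [0,2,-8]
    - [0,2,-8]
    - [0,2,-8]
    - [0,0,-5]
    - [0,0,0]
  turn: [0,0,0,0,0,0,0]

```text
clock: 5.25
position: [349.3, -379.5, 82.1]
ee_rot: [0.71, 0.704, -0.001, 0.02]
contact_force: [-0.9, -0.1, -0.2]
gripper_width: -0.0
```

```bash
python3 -c "
from h import *
s=arm.read_state(); print(s['position'].round(1),s['ee_rot'].round(4),s['joint_vel'].round(3))"
```

```text
[ 349.3 -379.5   82.1] [ 0.7101  0.7038 -0.0009  0.0202] [ 0.001 -0.     0.002  0.005  0.004 -0.001]
```

Emit:
play_rows:
  offset:
    - [0,0,5]
    - [12,0.8,-0.5]
    - [12,0.8,-0.5]
    - [12,0.8,-0.5]
    - [12,0.8,-0.5]
    - [12,0.8,-0.5]
    - [12,0.8,-0.5]
    - [12,0.8,-0.5]
  turn: [0,0,0,0,0,0,0,0]

```text
clock: 6.05
position: [441.8, -374.2, 85.1]
ee_rot: [0.71, 0.704, -0.0, 0.022]
contact_force: [0.3, -0.1, -0.8]
gripper_width: 0.4
```

Emit:
play_rows:
  offset:
    - [12,0.8,0]
    - [12,0.6,-0.5]
    - [12,0.6,-0.5]
    - [12,0.6,-0.5]
    - [12,0.6,-0.5]
    - [12,0.6,-0.5]
    - [12,0.6,-0.5]
  turn: [0,0,0,0,0,0,0]

```text
clock: 6.75
position: [531.8, -369.3, 82.1]
ee_rot: [0.71, 0.704, -0.002, 0.021]
contact_force: [-0.4, 0.2, 0.1]
gripper_width: 0.0
```

Emit:
play_rows:
  offset:
    - [12,0.6,-0.5]
    - [12,0.6,-0.5]
    - [12,0.6,-0.5]
    - [12,0.6,-0.5]
    - [12,0.6,-0.5]
    - [12,0.6,-0.5]
    - [12,0.6,-0.5]
  turn: [0,0,0,0,0,0,0]

```text
clock: 7.45
position: [618.9, -365.9, 82.3]
ee_rot: [0.71, 0.704, -0.006, 0.017]
contact_force: [0.5, 0.3, 0.3]
gripper_width: 0.3
```

Emit:
play_rows:
  offset:
    - [0,0,20]
    - [0,0,30]
    - [-3,20,30]
    - [-4,35,30]
    - [-5,45,10]
    - [-5,45,0]
    - [-5,45,0]
    - [-5,45,0]
    - [-5,45,0]
    - [-5,45,0]
    - [-5,45,0]
    - [-5,45,0]
  turn: [0,0,0,0,0,0,0,0,0,0,0,0]
  grip: 0

```text
clock: 8.65
position: [580.7, 64.6, 200.3]
ee_rot: [0.712, 0.702, -0.001, 0.018]
contact_force: [0.8, 1.0, 1.0]
gripper_width: 42.6
```

```bash
python3 - <<'E'
from h import *
s=arm.read_state(); print(s["position"].round(1),s["ee_rot"].round(4))
Ws=[];ims=[]
for _ in range(3):
    im,d=eyes.get_image("top"); Ws.append(world("top",d))
W=np.nanmean(Ws,0); np.save("W1.npy",W)
L=(abs(W[...,1]+372)<22)&(W[...,0]>360)&(W[...,0]<620)&(W[...,2]>52)&(W[...,2]<88)
for p in sorted(W[L].round().tolist()): print(p,end=" ")
print([ (r["score"],np.round(r["bbox"])) for r in silhouettes("top","clip_1")],im.shape)
a=cv2.resize(im[145:235,195:265],(466,600),interpolation=cv2.INTER_CUBIC); b=cv2.resize(im[145:235,402:450],(320,600),interpolation=cv2.INTER_CUBIC)
save(np.hstack([a,b]),"z2.png")
E
```

```text
[580.7  64.6 200.3] [ 0.7123  0.7017 -0.001   0.0183]
[388.0, -374.0, 54.0] [399.0, -377.0, 55.0] [403.0, -378.0, 53.0] [407.0, -381.0, 57.0] [407.0, -377.0, 55.0] [410.0, -379.0, 63.0] [410.0, -376.0, 61.0] [413.0, -375.0, 66.0] [414.0, -379.0, 63.0] [417.0, -379.0, 62.0] [417.0, -375.0, 64.0] [418.0, -373.0, 59.0] [420.0, -374.0, 68.0] [421.0, -379.0, 65.0] [437.0, -378.0, 52.0] [445.0, -378.0, 54.0] [448.0, -377.0, 58.0] [448.0, -374.0, 57.0] [451.0, -373.0, 59.0] [452.0, -378.0, 56.0] [454.0, -372.0, 66.0] [455.0, -376.0, 63.0] [458.0, -372.0, 64.0] [459.0, -376.0, 62.0] [462.0, -375.0, 66.0] [462.0, -371.0, 68.0] [465.0, -375.0, 68.0] [466.0, -372.0, 66.0] [486.0, -371.0, 52.0] [490.0, -375.0, 54.0] [490.0, -371.0, 53.0] [493.0, -374.0, 59.0] [493.0, -369.0, 61.0] [496.0, -369.0, 61.0] [497.0, -373.0, 60.0] [499.0, -372.0, 67.0] [500.0, -369.0, 62.0] [504.0, -373.0, 63.0] [504.0, -370.0, 60.0] [507.0, -372.0, 67.0] [507.0, -369.0, 65.0] [531.0, -367.0, 57.0] [534.0, -366.0, 61.0] [535.0, -371.0, 56.0] [538.0, -370.0, 61.0] [538.0, -366.0, 62.0] [542.0, -366.0, 62.0] [543.0, -371.0, 56.0] [545.0, -369.0, 66.0] [546.0, -367.0, 59.0] [549.0, -373.0, 64.0] [549.0, -369.0, 66.0] [549.0, -366.0, 62.0] [553.0, -369.0, 65.0] [553.0, -366.0, 63.0] [573.0, -368.0, 56.0] [577.0, -367.0, 58.0] [578.0, -365.0, 52.0] [580.0, -363.0, 60.0] [582.0, -369.0, 52.0] [584.0, -367.0, 61.0] [584.0, -363.0, 61.0] [588.0, -371.0, 59.0] [588.0, -366.0, 62.0] [588.0, -363.0, 59.0] [590.0, -365.0, 68.0] [592.0, -371.0, 60.0] [592.0, -363.0, 61.0] [594.0, -369.0, 67.0] [594.0, -365.0, 68.0] [594.0, -361.0, 69.0] [(0.65, array([424., 189.,  24.,  70.])), (0.53, array([212., 212.,  15.,  17.]))] (400, 640, 3)
```

View pics/z2.png

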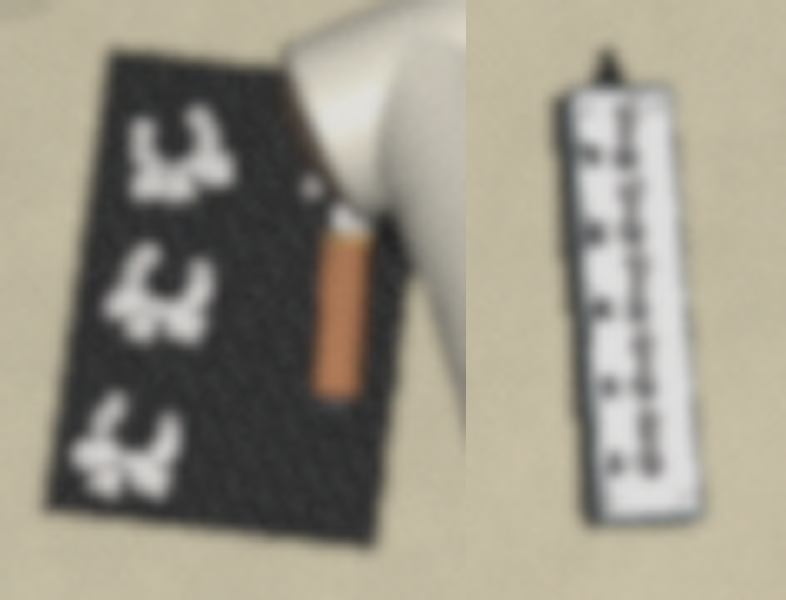

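All five levers now read as lying over, with tip points about 66 mm high on the +x side. The clips and fork are where they were. Next I fit the clip and fork poses.

```bash
cat >> h.py <<'E'
from scipy.optimize import differential_evolution as DE
def loc(P,t): 
    c,s=np.cos(t[2]),np.sin(t[2]); dx,dy=P[:,0]-t[0],P[:,1]-t[1]; return c*dx+s*dy,-s*dx+c*dy
def inC(x,y):
    return ((x>-29)&(x<16)&(abs(y)<27)&(np.hypot(x,y)>13)&~((x>0)&(abs(y)<10.5)))|((x>-39)&(x<-22)&(abs(y)<8.5))
def fitclip(W,cx,cy,base=3,r=42,yaw=(-1.2,1.2)):
    P=W[(np.hypot(W[...,0]-cx,W[...,1]-cy)<r)&(W[...,2]<base+50)]; z=P[:,2]-base
    hi=z>22; lo=(z>3.5)&(z<=14); no=z<=3.5
    def cost(t):
        x,y=loc(P,t); C=inC(x,y); dx=np.maximum(abs(x+31)-8.2,0); dy=np.maximum(abs(y)-8.5,0)
        return (lo&~C).sum()+(no&C).sum()+ (np.minimum(np.hypot(dx,dy),12)[hi]).sum()*.6
    b=DE(cost,[(cx-25,cx+25),(cy-25,cy+25),yaw],seed=1,popsize=30,maxiter=150)
    t=b.x; tab=[t[0]-31*np.cos(t[2]),t[1]-31*np.sin(t[2])]
    return dict(seat=t[:2].round(1),yaw=round(t[2],3),tab=np.round(tab,1),hi=P[hi].mean(0).round(1) if hi.any() else None,cost=round(b.fun),n=(lo.sum(),hi.sum()))
def pose():
    s=arm.read_state(); q=s["ee_rot"]; x,y,z,w=q
    print("TCP",s["position"].round(1),"jawyaw",round(np.arctan2(2*(x*y+w*z),1-2*(y*y+z*z)),3),"toolz",np.round([2*(x*z+w*y),2*(y*z-w*x)],3),"grip",round(s["gripper_width"],1),"F",s["contact_force"].round(1),"t",s["clock"])
def top(n=3):
    W=[];
    for _ in range(n):
        im,d=eyes.get_image("top"); W.append(world("top",d))
    return im,np.nanmean(W,0)
E
python3 - <<'E'
from h import *
W=np.nanmean([np.load("W1.npy"),np.load("topW.npy")],0)
for c in((555,406),(475,414),(388,429)): print(fitclip(np.load("topW.npy"),*c)); print(fitclip(np.load("W1.npy"),*c))
W=np.load("topW.npy")
P=W[(W[...,0]>400)&(W[...,0]<600)&(W[...,1]>270)&(W[...,1]<350)&(W[...,2]>24)&(W[...,2]<50)]; print("handle",rect(P),P.mean(0))
P=W[(W[...,0]>520)&(W[...,0]<600)&(W[...,1]>270)&(W[...,1]<355)&(W[...,2]>6)&(W[...,2]<20)]; print("prong",rect(P),P.mean(0))
pose()
E
```

```text
{'seat': array([566.8, 409.3]), 'yaw': np.float64(0.215), 'tab': array([536.6, 402.7]), 'hi': array([536.4, 401. ,  38.3]), 'cost': 48, 'n': (np.int64(118), np.int64(23))}
{'seat': array([566.8, 409.2]), 'yaw': np.float64(0.242), 'tab': array([536.7, 401.8]), 'hi': array([536.5, 401.2,  36.9]), 'cost': 54, 'n': (np.int64(121), np.int64(23))}
{'seat': array([487.9, 411.8]), 'yaw': np.float64(-0.278), 'tab': array([458.1, 420.3]), 'hi': array([457.3, 418.8,  37.4]), 'cost': 48, 'n': (np.int64(115), np.int64(23))}
{'seat': array([487.2, 412.2]), 'yaw': np.float64(-0.261), 'tab': array([457.3, 420.2]), 'hi': array([457.2, 418.7,  37.6]), 'cost': 62, 'n': (np.int64(121), np.int64(23))}
{'seat': array([400. , 424.3]), 'yaw': np.float64(-0.357), 'tab': array([371. , 435.1]), 'hi': array([371.2, 433.9,  38.3]), 'cost': 56, 'n': (np.int64(124), np.int64(22))}
{'seat': array([400. , 425.3]), 'yaw': np.float64(-0.327), 'tab': array([370.6, 435.2]), 'hi': array([371.1, 433.6,  37.9]), 'cost': 55, 'n': (np.int64(131), np.int64(23))}
handle (array([464.1, 309.8]), array([24.6, 98.1]), 88.2) [464.09194211 309.11798326  34.14999119]
prong (array([559.4, 312.8]), array([78.8, 83.4]), 1.9) [551.91815338 309.20951259   9.41169011]
TCP [580.8  63.7 200.1] jawyaw 1.558 toolz [ 0.024 -0.028] grip 42.8 F [-0.2 -0.2  0. ] t 8.85
```

Emit:
play_rows:
  offset:
    - [-4.5,30,-5]
    - [-4.5,32,-5]
    - [-4.5,35,-5]
    - [-4.5,35,-10]
    - [-4.5,35,-10]
    - [-4.5,35,-15]
    - [-4.5,35,-15]
    - [-4.5,35,-15]
    - [-4.5,30,-10]
    - [-4.5,20,-10]
    - [0,10,0]
    - [0,0,0]
  turn: [0.023,0.023,0.023,0.023,0.023,0.023,0.023,0.023,0.023,0.023,0,0]
  grip: 0

```text
clock: 10.05
position: [543.5, 395.1, 93.9]
ee_rot: [0.633, 0.774, 0.002, 0.019]
contact_force: [-0.5, 0.8, 0.4]
gripper_width: 42.8
```

```bash
python3 -c "
from h import *
pose()"
```

```text
TCP [543.5 395.1  93.9] jawyaw 1.77 toolz [ 0.031 -0.021] grip 42.8 F [-0.5  0.8  0.4] t 10.05
```

Emit:
play_rows:
  offset:
    - [-2,2,-12]
    - [-2,2,-12]
    - [-2,2,-12]
    - [-1,1,-10]
    - [0,0,-8]
    - [0,0,-5]
    - [0,0,0]
  turn: [0.01,0.01,0,0,0,0,0]

```text
clock: 10.75
position: [537.1, 397.5, 30.7]
ee_rot: [0.627, 0.779, 0.001, 0.019]
contact_force: [-0.3, 0.3, -0.9]
gripper_width: 42.2
```

Emit:
play_rows:
  offset:
    - [0,4,2]
    - [0,0,0]
  turn: [0,0]

```text
clock: 10.95
position: [537.6, 402.1, 33.2]
ee_rot: [0.627, 0.779, 0.002, 0.019]
contact_force: [0.1, 0.6, 0.4]
gripper_width: 42.9
```

Emit:
play_rows:
  offset:
    - [0,0,0]
    - [0,0,0]
    - [0,0,0]
    - [0,0,0]
    - [0,0,0]
    - [0,0,0]
  turn: [0,0,0,0,0,0]
  grip: -1

```text
clock: 11.55
position: [537.8, 402.8, 34.8]
ee_rot: [0.627, 0.779, 0.003, 0.019]
contact_force: [0.1, 0.4, -0.3]
gripper_width: 15.9
```

Emit:
play_rows:
  offset:
    - [0,0,10]
    - [0,0,20]
    - [0,0,25]
    - [0,0,20]
    - [0,0,0]
  turn: [0,0,0,0,0]

```text
clock: 12.05
position: [537.5, 401.9, 113.3]
ee_rot: [0.627, 0.779, 0.002, 0.019]
contact_force: [0.3, 0.3, -1.6]
gripper_width: 15.9
```

```bash
python3 -c "
from h import *
pose()"
```

```text
TCP [537.5 401.9 113.3] jawyaw 1.785 toolz [ 0.032 -0.021] grip 15.9 F [ 0.3  0.3 -1.6] t 12.05
```

Emit:
play_rows:
  offset:
    - [2,-15,0]
    - [3,-25,0]
    - [3,-30,0]
    - [3,-30,0]
    - [3,-30,0]
    - [3,-30,0]
    - [3,-30,0]
    - [2,-30,0]
    - [1,-20,0]
    - [0,-12,0]
    - [0,0,0]
    - [0,0,0]
  turn: [-0.02,-0.025,-0.025,-0.025,-0.025,-0.025,-0.025,-0.025,-0.02,0,0,0]

```text
clock: 13.25
position: [551.4, 128.2, 101.6]
ee_rot: [0.714, 0.7, -0.011, 0.015]
contact_force: [0.7, 0.3, -0.5]
gripper_width: 15.7
```

```bash
python3 -c "
from h import *
pose()"
```

```text
TCP [551.4 128.2 101.6] jawyaw 1.55 toolz [ 0.005 -0.038] grip 15.7 F [ 0.7  0.3 -0.5] t 13.25
```

Emit:
play_rows:
  offset:
    - [4,8,0]
    - [4,7,0]
    - [1,2,0]
    - [0,0,0]
  turn: [0.01,0.01,0,0]

```text
clock: 13.65
position: [561.7, 150.1, 101.3]
ee_rot: [0.705, 0.709, -0.011, 0.016]
contact_force: [-0.6, -0.2, -0.6]
gripper_width: 15.5
```

Emit:
play_rows:
  offset:
    - [0,0,-6]
    - [0,0,-6]
    - [0,0,-5]
    - [0,0,0]
  turn: [0,0,0,0]

```text
clock: 14.05
position: [561.1, 150.9, 82.3]
ee_rot: [0.705, 0.709, -0.011, 0.015]
contact_force: [-0.2, 0.4, -1.0]
gripper_width: 15.7
```

```bash
python3 -c "
from h import *
pose()"
```

```text
TCP [561.1 150.9  82.3] jawyaw 1.577 toolz [ 0.006 -0.037] grip 15.7 F [-0.2  0.4 -1. ] t 14.05
```

Emit:
play_rows:
  offset:
    - [0,-3,-3]
    - [0,0,-3]
    - [0,0,-1.5]
    - [0,0,0]
  turn: [0,0,0,0]

```text
clock: 14.45
position: [561.2, 147.1, 74.2]
ee_rot: [0.705, 0.709, -0.011, 0.015]
contact_force: [-0.3, -0.0, 0.2]
gripper_width: 15.4
```

Emit:
play_rows:
  offset:
    - [0,0,0]
    - [0,0,0]
    - [0,0,0]
    - [0,0,0]
  turn: [0,0,0,0]
  grip: 0

```text
clock: 14.85
position: [561.8, 147.3, 75.0]
ee_rot: [0.705, 0.709, -0.01, 0.016]
contact_force: [-0.1, -0.2, 1.1]
gripper_width: 42.6
```

Emit:
play_rows:
  offset:
    - [0,0,15]
    - [0,0,25]
    - [0,0,30]
    - [-5,10,15]
    - [-20,35,0]
    - [-25,40,0]
    - [-25,40,0]
    - [-25,40,0]
    - [-10,40,0]
    - [-5,30,0]
    - [0,20,0]
    - [0,0,0]
  turn: [0,0,0,0,-0.03,-0.05,-0.05,-0.05,-0.05,-0.05,0,0]

```text
clock: 16.05
position: [440.5, 411.2, 165.3]
ee_rot: [0.801, 0.598, -0.01, 0.013]
contact_force: [0.2, 0.3, -0.9]
gripper_width: 42.9
```

```bash
python3 - <<'E'
from h import *
pose(); im,W=top(3)
print(fitclip(W,590,147,42)); print(fitclip(W,388,429))
E
```

```text
TCP [440.5 411.2 165.3] jawyaw 1.283 toolz [-0.    -0.033] grip 42.9 F [ 0.2  0.3 -0.9] t 16.05
{'seat': array([590.9, 147.1]), 'yaw': np.float64(0.017), 'tab': array([559.9, 146.6]), 'hi': array([590.8, 147.3,  71.9]), 'cost': 212, 'n': (np.int64(114), np.int64(46))}
{'seat': array([400.6, 425. ]), 'yaw': np.float64(-0.308), 'tab': array([371.1, 434.4]), 'hi': array([371.2, 434. ,  37.9]), 'cost': 64, 'n': (np.int64(133), np.int64(22))}
```

Emit:
play_rows:
  offset:
    - [3,2,-8]
    - [4,2,-14]
    - [4,2,-16]
    - [4,1,-16]
    - [2,1,-16]
    - [0,0,-14]
    - [0,0,-10]
    - [0,0,0]
  turn: [0.01,0.01,0,0,0,0,0,0]

```text
clock: 17.0
position: [460.7, 407.5, 61.2]
ee_rot: [0.798, 0.603, -0.014, 0.014]
contact_force: [0.1, -0.5, -0.6]
gripper_width: 42.5
```

```bash
python3 - <<'E'
from h import *
pose()
E
```

```text
TCP [460.7 407.5  61.2] jawyaw 1.294 toolz [-0.006 -0.04 ] grip 42.5 F [ 0.1 -0.5 -0.6] t 17.0
```

Emit:
play_rows:
  offset:
    - [-2,7,0]
    - [-1,5,-3]
    - [0,0.5,-8]
    - [0,0.5,-8]
    - [0,0,-7]
    - [0,0,0]
  turn: [0,0,0,0,0,0]

```text
clock: 17.6
position: [458.2, 422.5, 34.6]
ee_rot: [0.798, 0.603, -0.013, 0.014]
contact_force: [0.6, -1.0, -0.5]
gripper_width: 42.5
```

Emit:
play_rows:
  offset:
    - [0,0,0]
    - [0,0,0]
    - [0,0,0]
    - [0,0,0]
    - [0,0,0]
    - [0,0,0]
  turn: [0,0,0,0,0,0]
  grip: -1

```text
clock: 18.2
position: [458.5, 422.5, 35.3]
ee_rot: [0.798, 0.603, -0.012, 0.014]
contact_force: [-0.4, 0.9, -0.8]
gripper_width: 15.9
```

Emit:
play_rows:
  offset:
    - [0,0,10]
    - [0,0,20]
    - [0,0,25]
    - [0,0,25]
    - [0,0,0]
  turn: [0,0,0,0,0]

```text
clock: 18.7
position: [458.2, 421.8, 119.6]
ee_rot: [0.798, 0.603, -0.013, 0.014]
contact_force: [-0.1, 1.5, 0.1]
gripper_width: 15.8
```

Emit:
play_rows:
  offset:
    - [3,-15,10]
    - [8,-30,10]
    - [10,-38,3]
    - [10,-38,2]
    - [10,-38,2]
    - [10,-38,2]
    - [10,-38,2]
    - [10,-38,2]
    - [10,-38,2]
    - [8,-35,2]
    - [8,-25,1]
    - [0,0,0]
  turn: [0.02,0.025,0.028,0.028,0.028,0.028,0.028,0.028,0.028,0.02,0.01,0]

```text
clock: 19.9
position: [553.4, 36.8, 158.2]
ee_rot: [0.704, 0.71, -0.011, 0.014]
contact_force: [-0.8, 0.1, -1.3]
gripper_width: 15.4
```

```bash
python3 - <<'E'
from h import *
pose()
E
```

```text
TCP [553.4  36.8 158.2] jawyaw 1.58 toolz [ 0.005 -0.035] grip 15.4 F [-0.8  0.1 -1.3] t 19.9
```

Emit:
play_rows:
  offset:
    - [4,-7,0]
    - [4,-7,0]
    - [4,-7,-5]
    - [2,-4,-8]
    - [0,-1,-12]
    - [0,0,-14]
    - [0,0,-14]
    - [0,0,-10]
    - [0,0,0]
  turn: [0,0,0,0,0,0,0,0,0]

```text
clock: 20.8
position: [566.2, 11.1, 87.4]
ee_rot: [0.703, 0.711, -0.013, 0.012]
contact_force: [0.8, 0.7, 0.3]
gripper_width: 15.9
```

```bash
python3 - <<'E'
from h import *
pose()
E
```

```text
TCP [566.2  11.1  87.4] jawyaw 1.583 toolz [-0.    -0.036] grip 15.9 F [0.8 0.7 0.3] t 20.8
```

Emit:
play_rows:
  offset:
    - [1.5,0,-5]
    - [0,-0.5,-4]
    - [0,0,-2.5]
    - [0,0,-1]
    - [0,0,0]
  turn: [0,0,0,0,0]

```text
clock: 21.3
position: [568.7, 11.2, 74.5]
ee_rot: [0.702, 0.712, -0.012, 0.013]
contact_force: [-0.3, 0.1, -1.3]
gripper_width: 15.5
```

Emit:
play_rows:
  offset:
    - [0,0,0]
    - [0,0,0]
    - [0,0,0]
    - [0,0,0]
  turn: [0,0,0,0]
  grip: 0

```text
clock: 21.7
position: [569.7, 11.3, 76.1]
ee_rot: [0.702, 0.712, -0.011, 0.014]
contact_force: [-0.0, -0.4, 0.5]
gripper_width: 42.7
```

Emit:
play_rows:
  offset:
    - [0,0,15]
    - [0,0,25]
    - [0,0,30]
    - [-10,25,15]
    - [-20,45,0]
    - [-20,45,0]
    - [-25,45,0]
    - [-25,45,0]
    - [-25,45,0]
    - [-25,45,0]
    - [-20,40,0]
    - [-10,30,0]
  turn: [0,0,0,-0.04,-0.04,-0.05,-0.05,-0.05,-0.05,-0.05,0,0]

```text
clock: 22.9
position: [388.7, 374.9, 167.0]
ee_rot: [0.816, 0.577, -0.009, 0.011]
contact_force: [1.2, -0.8, 0.7]
gripper_width: 43.0
```

```bash
python3 - <<'E'
from h import *
pose(); im,W=top(3)
print(fitclip(W,590,147,42)); print(fitclip(W,597,10,42)); print(fitclip(W,388,429))
E
```

```text
TCP [388.7 374.9 167. ] jawyaw 1.231 toolz [-0.002 -0.029] grip 43.0 F [ 1.2 -0.8  0.7] t 22.9
{'seat': array([590.5, 147.9]), 'yaw': np.float64(0.019), 'tab': array([559.5, 147.3]), 'hi': array([589.8, 147.3,  72.6]), 'cost': 185, 'n': (np.int64(104), np.int64(45))}
{'seat': array([588.1,  14.3]), 'yaw': np.float64(-0.528), 'tab': array([561.3,  30. ]), 'hi': array([620.5,  13.2,  68.8]), 'cost': 232, 'n': (np.int64(96), np.int64(30))}
{'seat': array([400.5, 425.8]), 'yaw': np.float64(-0.319), 'tab': array([371.1, 435.5]), 'hi': array([369.6, 432.7,  37.4]), 'cost': 13, 'n': (np.int64(31), np.int64(15))}
```

Emit:
play_rows:
  offset:
    - [-4,10,-5]
    - [-4,15,-10]
    - [-4,15,-14]
    - [-4,13,-16]
    - [-2,6,-16]
    - [0,2,-14]
    - [0,2,-12]
    - [0,0,-8]
    - [0,0,0]
  turn: [0,0,0,0,0,0,0,0,0]

```text
clock: 23.95
position: [370.8, 439.2, 59.9]
ee_rot: [0.818, 0.575, -0.012, 0.013]
contact_force: [-0.1, 1.0, -1.3]
gripper_width: 42.8
```

```bash
python3 - <<'E'
from h import *
pose(); im,W=top(2)
print(fitclip(W,597,10,42)); 
P=W[(abs(W[...,0]-580)<60)&(abs(W[...,1]-10)<60)&(W[...,2]>70)]; print(P.round().tolist()[:40])
E
```

```text
TCP [370.8 439.2  59.9] jawyaw 1.225 toolz [-0.005 -0.035] grip 42.8 F [-0.1  1.  -1.3] t 23.95
{'seat': array([589. ,  16.4]), 'yaw': np.float64(-0.328), 'tab': array([559.7,  26.4]), 'hi': array([615.3,  12.3,  69.4]), 'cost': 221, 'n': (np.int64(119), np.int64(27))}
[[639.0, -3.0, 70.0], [633.0, 12.0, 74.0], [634.0, 8.0, 73.0], [634.0, 1.0, 72.0], [630.0, 15.0, 71.0], [630.0, 4.0, 72.0], [631.0, 0.0, 70.0], [631.0, -3.0, 70.0], [565.0, 29.0, 74.0], [562.0, 33.0, 71.0], [561.0, 29.0, 75.0], [561.0, 26.0, 74.0], [558.0, 37.0, 70.0], [557.0, 33.0, 75.0], [557.0, 29.0, 76.0], [558.0, 18.0, 72.0], [553.0, 37.0, 74.0], [554.0, 33.0, 74.0], [553.0, 29.0, 78.0], [553.0, 26.0, 76.0], [550.0, 33.0, 75.0], [550.0, 29.0, 76.0], [550.0, 26.0, 73.0], [549.0, 22.0, 77.0], [547.0, 29.0, 71.0], [546.0, 26.0, 74.0]]h.py:37: RuntimeWarning: Mean of empty slice
  return im,np.nanmean(W,0)
```

Emit:
play_rows:
  offset:
    - [0,-4,-2]
    - [0,0,-8]
    - [0,0,-8]
    - [0,0,-7]
    - [0,0,0]
  turn: [0,0,0,0,0]

```text
clock: 24.55
position: [372.2, 436.2, 37.0]
ee_rot: [0.818, 0.575, -0.008, 0.011]
contact_force: [-0.9, -0.9, -0.2]
gripper_width: 42.6
```

Emit:
play_rows:
  offset:
    - [0,0,0]
    - [0,0,0]
    - [0,0,0]
    - [0,0,0]
    - [0,0,0]
    - [0,0,0]
  turn: [0,0,0,0,0,0]
  grip: -1

```text
clock: 25.15
position: [372.3, 436.5, 37.3]
ee_rot: [0.818, 0.575, -0.008, 0.011]
contact_force: [-0.1, 0.0, -0.7]
gripper_width: 15.5
```

Emit:
play_rows:
  offset:
    - [0,0,10]
    - [0,0,20]
    - [0,0,25]
    - [0,0,25]
    - [10,-10,15]
    - [25,-25,10]
    - [25,-30,0]
    - [25,-35,0]
    - [25,-35,0]
    - [20,-40,0]
    - [20,-40,0]
    - [10,-30,0]
  turn: [0,0,0,0,0.02,0.04,0.04,0.04,0.05,0.05,0.05,0.03]

```text
clock: 26.35
position: [536.7, 187.3, 156.3]
ee_rot: [0.708, 0.707, 0.0, 0.012]
contact_force: [1.7, 0.1, 0.1]
gripper_width: 15.7
```

```bash
python3 - <<'E'
from h import *
pose()
E
```

```text
TCP [536.7 187.3 156.3] jawyaw 1.569 toolz [ 0.017 -0.017] grip 15.7 F [1.7 0.1 0.1] t 26.35
```

Emit:
play_rows:
  offset:
    - [2,-15,0]
    - [4,-30,0]
    - [4,-38,0]
    - [4,-38,0]
    - [4,-38,0]
    - [4,-38,0]
    - [4,-38,0]
    - [4,-30,0]
    - [3,-20,0]
    - [0,-10,0]
    - [0,0,0]
  turn: [0,0,0,0,0,0,0,0,0,0,0]

```text
clock: 27.45
position: [570.2, -119.1, 163.1]
ee_rot: [0.709, 0.705, 0.004, 0.014]
contact_force: [-0.6, -0.4, -0.7]
gripper_width: 15.9
```

```bash
python3 - <<'E'
from h import *
pose()
E
```

```text
TCP [ 570.2 -119.1  163.1] jawyaw 1.566 toolz [ 0.025 -0.014] grip 15.9 F [-0.6 -0.4 -0.7] t 27.45
```

Emit:
play_rows:
  offset:
    - [2,-4,-5]
    - [2,-4,-10]
    - [0,-1,-14]
    - [0,0,-14]
    - [0,0,-12]
    - [0,0,-10]
    - [0,0,-7]
    - [0,0,0]
  turn: [0,0,0,0,0,0,0,0]

```text
clock: 28.25
position: [574.2, -123.1, 85.0]
ee_rot: [0.706, 0.708, 0.004, 0.013]
contact_force: [-0.1, -0.3, -0.9]
gripper_width: 15.7
```

```bash
python3 - <<'E'
from h import *
pose()
E
```

```text
TCP [ 574.2 -123.1   85. ] jawyaw 1.573 toolz [ 0.023 -0.013] grip 15.7 F [-0.1 -0.3 -0.9] t 28.25
```

Emit:
play_rows:
  offset:
    - [0,-3,-3]
    - [0,-1,-3]
    - [0,0,-2]
    - [0,0,0]
  turn: [0,0,0,0]

```text
clock: 28.65
position: [575.3, -127.5, 77.6]
ee_rot: [0.706, 0.708, 0.004, 0.014]
contact_force: [-0.8, 0.5, -0.7]
gripper_width: 16.0
```

Emit:
play_rows:
  offset:
    - [0,0,0]
    - [0,0,0]
    - [0,0,0]
    - [0,0,0]
  turn: [0,0,0,0]
  grip: 0

```text
clock: 29.05
position: [576.3, -127.7, 79.0]
ee_rot: [0.706, 0.708, 0.006, 0.015]
contact_force: [-1.2, 0.1, 0.5]
gripper_width: 42.9
```

Emit:
play_rows:
  offset:
    - [0,0,10]
    - [0,0,20]
    - [0,0,30]
    - [-5,15,20]
    - [-15,40,0]
    - [-20,45,0]
    - [-20,45,0]
    - [-20,45,0]
    - [-20,45,0]
    - [-20,45,0]
    - [-20,40,0]
    - [0,10,0]
  turn: [0,0,0,0,0,0,0,0,0,0,0,0]

```text
clock: 30.25
position: [434.3, 210.3, 173.1]
ee_rot: [0.707, 0.707, 0.014, 0.019]
contact_force: [0.5, -0.4, -0.6]
gripper_width: 43.0
```

```bash
python3 - <<'E'
from h import *
pose(); im,W=top(3); np.save("W2.npy",W)
a=cv2.resize(im[110:235,200:400],(800,500),interpolation=cv2.INTER_CUBIC); save(a,"z3.png")
Wm=W.copy()
for h in((632.3,146.9),(638.7,10.3),(644.9,-127.4)): Wm[(np.hypot(W[...,0]-h[0],W[...,1]-h[1])<24)]=np.nan
for c in((590,147),(585,16),(604,-127)): print(fitclip(Wm,*c,42))
P=W[(W[...,0]>400)&(W[...,0]<600)&(W[...,1]>270)&(W[...,1]<350)&(W[...,2]>24)&(W[...,2]<50)]; print("handle",rect(P),P.mean(0))
E
```

```text
TCP [434.3 210.3 173.1] jawyaw 1.57 toolz [ 0.046 -0.007] grip 43.0 F [ 0.5 -0.4 -0.6] t 30.25
{'seat': array([590.5, 148.3]), 'yaw': np.float64(0.03), 'tab': array([559.5, 147.4]), 'hi': array([558.6, 147.4,  75.5]), 'cost': 39, 'n': (np.int64(110), np.int64(24))}
{'seat': array([587. ,  14.2]), 'yaw': np.float64(-0.43), 'tab': array([558.8,  27.2]), 'hi': array([555. ,  28.3,  73.7]), 'cost': 69, 'n': (np.int64(111), np.int64(21))}
{'seat': array([ 606. , -127.6]), 'yaw': np.float64(0.024), 'tab': array([ 575. , -128.3]), 'hi': array([ 574.7, -126.7,   77. ]), 'cost': 49, 'n': (np.int64(111), np.int64(25))}
handle (array([497.4, 313.6]), array([14.5, 30.6]), 81.8) [499.54156579 313.84337408  35.22138979]
```

View pics/z3.png

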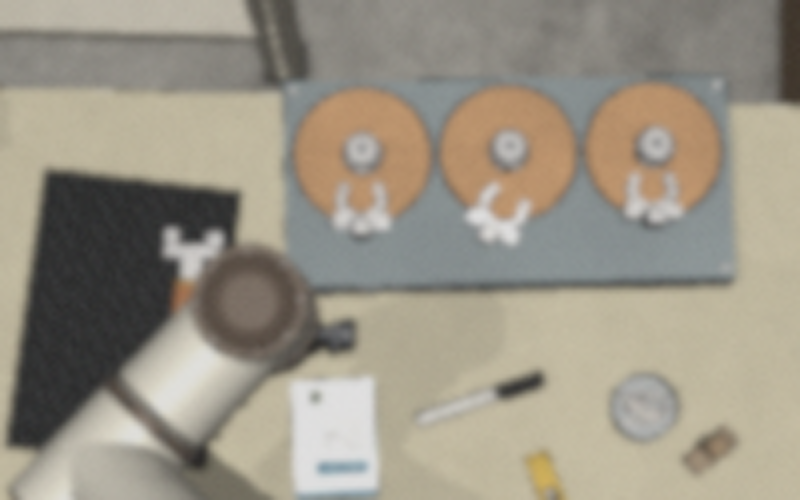

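The picture shows clips 1 and 3 well placed, but clip 2 at (500,215) is turned by about -0.43 rad, knocked aside. I re-grip it and lay it straight.

Emit:
play_rows:
  offset:
    - [8,-12,-3]
    - [12,-20,-7]
    - [14,-24,-7]
    - [14,-24,-10]
    - [14,-24,-10]
    - [14,-24,-10]
    - [14,-20,-8]
    - [10,-12,-5]
    - [5,-6,0]
    - [0,0,0]
  turn: [-0.045,-0.05,-0.05,-0.05,-0.05,-0.05,-0.05,-0.05,-0.04,0]

```text
clock: 31.4
position: [546.0, 18.6, 111.4]
ee_rot: [0.855, 0.519, 0.007, 0.021]
contact_force: [0.4, -0.1, 0.5]
gripper_width: 42.1
```

```bash
python3 - <<'E'
from h import *
pose()
E
```

```text
TCP [546.   18.6 111.4] jawyaw 1.09 toolz [ 0.035 -0.029] grip 42.1 F [ 0.4 -0.1  0.5] t 31.4
```

Emit:
play_rows:
  offset:
    - [4,4,0]
    - [4,4,0]
    - [3,1.5,-3]
    - [0,0,-9]
    - [0,0,-9]
    - [0,0,-7]
    - [0,0,-4]
    - [0,0,0]
  turn: [0.02,0.02,0,0,0,0,0,0]

```text
clock: 32.2
position: [556.4, 30.7, 77.3]
ee_rot: [0.842, 0.539, 0.008, 0.021]
contact_force: [0.7, 0.5, -0.5]
gripper_width: 43.0
```

```bash
python3 - <<'E'
from h import *
pose()
E
```

```text
TCP [556.4  30.7  77.3] jawyaw 1.139 toolz [ 0.036 -0.027] grip 43.0 F [ 0.7  0.5 -0.5] t 32.2
```

Emit:
play_rows:
  offset:
    - [0,-2,-1]
    - [0,0,0]
    - [0,0,0]
    - [0,0,0]
    - [0,0,0]
    - [0,0,0]
    - [0,0,0]
  turn: [0,0,0,0,0,0,0]
  grip: -1

```text
clock: 32.9
position: [556.5, 28.3, 76.7]
ee_rot: [0.842, 0.539, 0.008, 0.021]
contact_force: [-0.1, 0.3, -0.4]
gripper_width: 15.8
```

Emit:
play_rows:
  offset:
    - [0,0,6]
    - [0,0,10]
    - [0,0,10]
    - [2,-3,0]
    - [3,-5,0]
    - [3,-5,0]
    - [2,-3,0]
    - [0,0,0]
    - [0,0,0]
  turn: [0,0,0,0.07,0.09,0.09,0.09,0.07,0]

```text
clock: 33.8
position: [569.2, 12.5, 112.2]
ee_rot: [0.709, 0.705, 0.017, 0.021]
contact_force: [-0.4, 0.3, 0.7]
gripper_width: 15.5
```

```bash
python3 - <<'E'
from h import *
pose()
E
```

```text
TCP [569.2  12.5 112.2] jawyaw 1.566 toolz [ 0.053 -0.006] grip 15.5 F [-0.4  0.3  0.7] t 33.8
```

Emit:
play_rows:
  offset:
    - [-1,-1,-10]
    - [0,-1,-10]
    - [0,0,-8]
    - [0,0,-4]
    - [0,0,-3]
    - [0,0,0]
  turn: [0,0,0,0,0,0]

```text
clock: 34.4
position: [568.3, 10.7, 77.9]
ee_rot: [0.709, 0.704, 0.017, 0.022]
contact_force: [-1.9, -0.4, 5.0]
gripper_width: 15.6
```

```bash
python3 - <<'E'
from h import *
pose()
E
```

```text
TCP [568.3  10.7  77.9] jawyaw 1.564 toolz [ 0.054 -0.007] grip 15.6 F [-1.9 -0.4  5. ] t 34.4
```

Emit:
play_rows:
  offset:
    - [0,0,0]
    - [0,0,0]
    - [0,0,0]
    - [0,0,0]
  turn: [0,0,0,0]
  grip: 0

```text
clock: 34.8
position: [568.8, 11.0, 77.6]
ee_rot: [0.709, 0.704, 0.017, 0.022]
contact_force: [-1.0, 0.8, -0.6]
gripper_width: 42.7
```

Emit:
play_rows:
  offset:
    - [0,0,8]
    - [0,0,15]
    - [0,0,25]
    - [0,0,25]
    - [-10,15,10]
    - [-20,20,5]
    - [-25,25,0]
    - [-30,25,0]
    - [-30,25,0]
    - [-30,25,0]
    - [-20,10,0]
    - [0,0,0]
  turn: [0,0,0,0,0,0,0,0,0,0,0,0]

```text
clock: 36.0
position: [399.6, 159.5, 174.3]
ee_rot: [0.71, 0.703, 0.021, 0.023]
contact_force: [0.9, -0.7, 0.1]
gripper_width: 42.7
```

```bash
cat >> h.py <<'E'
def fitfork(W,cx,cy,base=3,yaw=(-1,1)):
    P=W[(np.hypot(W[...,0]-cx,W[...,1]-cy)<105)&(W[...,2]<base+50)&(abs(W[...,1]-cy)<60)]; z=P[:,2]-base
    hi=z>20; no=z<=3; lo=(z>4)&(z<=13)
    def cost(t):
        x,y=loc(P,t); H=(x>-54)&(x<44)&(abs(y)<12); F=(x>44)&(x<96)&(abs(y)<27)&~((x>82)&(abs(y)<13))&~((x<68)&(abs(y)>12))
        return (H&no).sum()+(hi&~H).sum()+(F&no).sum()*.5+(lo&~(F|H)).sum()*.5
    b=DE(cost,[(cx-40,cx+40),(cy-40,cy+40),yaw],seed=1,popsize=30,maxiter=200)
    return b.x.round(3),b.fun,hi.sum(),lo.sum()
def masked(W):
    Wm=W.copy()
    for h in((632.3,146.9),(638.7,10.3),(644.9,-127.4)): Wm[(np.hypot(W[...,0]-h[0],W[...,1]-h[1])<24)]=np.nan
    return Wm
E
python3 - <<'E'
from h import *
pose(); im,W=top(3); np.save("W3.npy",W)
Wm=masked(W)
for c in((590,147),(597,10),(604,-127)): print(fitclip(Wm,*c,42))
print(fitfork(W,469,310)); print(fitfork(np.load("topW.npy"),469,310))
E
```

```text
TCP [399.6 159.5 174.3] jawyaw 1.561 toolz [ 0.061 -0.004] grip 42.7 F [ 0.9 -0.7  0.1] t 36.0
{'seat': array([590.6, 148.3]), 'yaw': np.float64(0.027), 'tab': array([559.6, 147.4]), 'hi': array([558.5, 147.4,  76. ]), 'cost': 40, 'n': (np.int64(108), np.int64(24))}
{'seat': array([603.6,  10.6]), 'yaw': np.float64(-0.038), 'tab': array([572.6,  11.7]), 'hi': array([572.6,  11.5,  77.2]), 'cost': 44, 'n': (np.int64(101), np.int64(24))}
{'seat': array([ 607.7, -127.8]), 'yaw': np.float64(0.013), 'tab': array([ 576.7, -128.2]), 'hi': array([ 575. , -126.7,   77.5]), 'cost': 47, 'n': (np.int64(104), np.int64(24))}
(array([ 4.69309e+02,  3.09734e+02, -2.80000e-02]), np.float64(72.5), np.int64(171), np.int64(208))
(array([ 4.69545e+02,  3.09606e+02, -3.20000e-02]), np.float64(53.0), np.int64(173), np.int64(163))
```

Emit:
play_rows:
  offset:
    - [5,10,-5]
    - [8,16,-10]
    - [9,19,-12]
    - [9,19,-12]
    - [9,19,-12]
    - [9,19,-12]
    - [8,18,-12]
    - [6,14,-10]
    - [3,7,-5]
    - [0,0,0]
  turn: [-0.01,-0.01,0,0,0,0,0,0,0,0]

```text
clock: 37.15
position: [482.4, 305.8, 73.7]
ee_rot: [0.725, 0.688, 0.02, 0.025]
contact_force: [-0.1, -1.0, -0.6]
gripper_width: 42.6
```

```bash
python3 - <<'E'
from h import *
pose()
E
```

```text
TCP [482.4 305.8  73.7] jawyaw 1.517 toolz [ 0.063 -0.008] grip 42.6 F [-0.1 -1.  -0.6] t 37.15
```

Emit:
play_rows:
  offset:
    - [-5,2,0]
    - [-5,2,-3]
    - [-2,0,-10]
    - [-1,0,-11]
    - [0,0,-11]
    - [0,0,-8]
    - [0,0,-4]
    - [0,0,0]
  turn: [0.012,0.012,0,0,0,0,0,0]

```text
clock: 37.95
position: [467.7, 307.5, 23.4]
ee_rot: [0.717, 0.696, 0.02, 0.024]
contact_force: [-0.7, -1.2, -0.4]
gripper_width: 43.0
```

```bash
python3 - <<'E'
from h import *
pose()
E
```

```text
TCP [467.7 307.5  23.4] jawyaw 1.541 toolz [ 0.063 -0.007] grip 43.0 F [-0.7 -1.2 -0.4] t 37.95
```

Emit:
play_rows:
  offset:
    - [1,2,1.5]
    - [0,0,0]
    - [0,0,0]
    - [0,0,0]
    - [0,0,0]
    - [0,0,0]
    - [0,0,0]
  turn: [0,0,0,0,0,0,0]
  grip: -1

```text
clock: 38.65
position: [469.1, 310.0, 25.5]
ee_rot: [0.717, 0.696, 0.021, 0.024]
contact_force: [-0.2, 0.5, -1.4]
gripper_width: 23.1
```

```bash
python3 - <<'E'
from h import *
pose()
E
```

```text
TCP [469.1 310.   25.5] jawyaw 1.54 toolz [ 0.063 -0.006] grip 23.1 F [-0.2  0.5 -1.4] t 38.65
```

Emit:
play_rows:
  offset:
    - [0,0,8]
    - [0,0,20]
    - [0,0,25]
    - [0,0,25]
    - [0,0,20]
    - [0,0,0]
  turn: [0,0,0,0,0,0]

```text
clock: 39.25
position: [468.3, 309.0, 128.6]
ee_rot: [0.717, 0.696, 0.02, 0.024]
contact_force: [-0.0, -0.0, -1.6]
gripper_width: 23.3
```

```bash
python3 - <<'E'
from h import *
pose()
E
```

```text
TCP [468.3 309.  128.6] jawyaw 1.54 toolz [ 0.062 -0.007] grip 23.3 F [-0.  -0.  -1.6] t 39.25
```

Emit:
play_rows:
  offset:
    - [-1,-8,0]
    - [-2,-15,0]
    - [-2,-20,0]
    - [-2,-22,0]
    - [-3,-22,0]
    - [-3,-22,-3]
    - [-2,-20,-5]
    - [-2,-14,-5]
    - [-1,-8,-5]
    - [0,-3,0]
    - [0,0,0]
  turn: [0.01,0.01,0.01,0.01,0.01,0,0,0,0,0,0]

```text
clock: 40.35
position: [440.1, 136.3, 100.3]
ee_rot: [0.699, 0.714, 0.009, 0.022]
contact_force: [0.7, 0.8, -0.2]
gripper_width: 22.9
```

```bash
python3 - <<'E'
from h import *
pose()
E
```

```text
TCP [440.1 136.3 100.3] jawyaw 1.592 toolz [ 0.044 -0.018] grip 22.9 F [ 0.7  0.8 -0.2] t 40.35
```

Emit:
play_rows:
  offset:
    - [3,5,0]
    - [3,4,-3]
    - [1,2,-8]
    - [0,0,-8]
    - [0,0,-6]
    - [0,0,-4]
    - [0,0,0]
  turn: [0,0,0,0,0,0,0]

```text
clock: 41.05
position: [449.0, 151.4, 68.5]
ee_rot: [0.698, 0.716, 0.01, 0.022]
contact_force: [-0.3, -0.6, -1.7]
gripper_width: 22.6
```

```bash
python3 - <<'E'
from h import *
pose()
im,W=top(3); np.save("W4.npy",W)
print(fitclip(masked(W),590,147,42))
a=cv2.resize(im[120:200,250:370],(780,520),interpolation=cv2.INTER_CUBIC); save(a,"z4.png")
E
```

```text
TCP [449.  151.4  68.5] jawyaw 1.595 toolz [ 0.046 -0.017] grip 22.6 F [-0.3 -0.6 -1.7] t 41.05
{'seat': array([590.3, 147.8]), 'yaw': np.float64(0.033), 'tab': array([559.3, 146.7]), 'hi': array([558.5, 147.4,  76.2]), 'cost': 35, 'n': (np.int64(107), np.int64(24))}
```

View pics/z4.png

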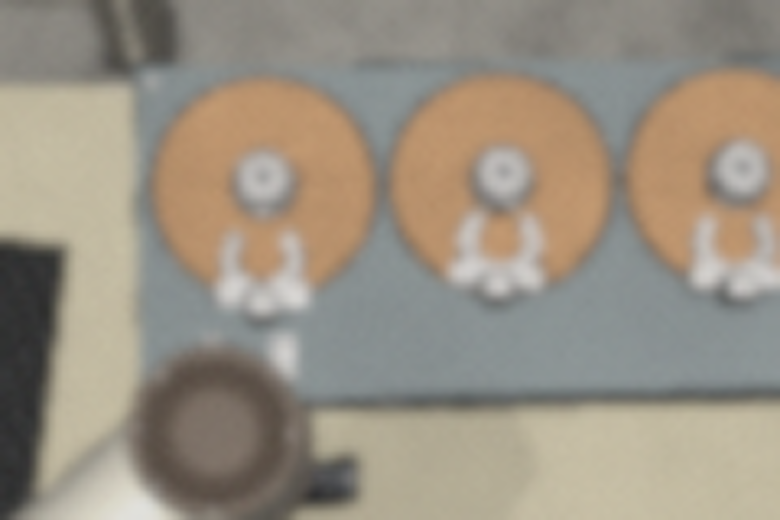

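The picture shows the right prong at (285,350) with clip 1 centred at col 263. The fork sits about 6 mm too far left (+y), matching the numbers, so I correct that before pushing.

Emit:
play_rows:
  offset:
    - [0,-2,0]
    - [0,-2,0]
    - [4,0,0]
    - [5,0,0]
    - [5,0,0]
    - [0,0,0]
  turn: [-0.012,-0.012,0,0,0,0]

```text
clock: 41.8
position: [465.8, 147.7, 70.9]
ee_rot: [0.707, 0.706, 0.012, 0.023]
contact_force: [0.4, -0.6, -1.8]
gripper_width: 23.0
```

```bash
python3 - <<'E'
from h import *
pose()
im,W=top(2)
print(fitclip(masked(W),590,147,42))
E
```

```text
TCP [465.8 147.7  70.9] jawyaw 1.569 toolz [ 0.05  -0.015] grip 23.0 F [ 0.4 -0.6 -1.8] t 41.8
{'seat': array([589.9, 148.1]), 'yaw': np.float64(0.043), 'tab': array([558.9, 146.7]), 'hi': array([558.8, 147.2,  76.3]), 'cost': 56, 'n': (np.int64(124), np.int64(23))}h.py:37: RuntimeWarning: Mean of empty slice
  return im,np.nanmean(W,0)
```

Emit:
play_rows:
  offset:
    - [-2,0,-2]
    - [0,0,-1.5]
    - [4,0,-0.6]
    - [4,0,-0.6]
    - [4,0,-0.6]
    - [4,0,-0.6]
  turn: [0,0,0,0,0,0]

```text
clock: 42.5
position: [478.1, 146.7, 63.9]
ee_rot: [0.707, 0.707, 0.01, 0.022]
contact_force: [-4.4, 0.2, 2.3]
gripper_width: 23.5
```

```bash
python3 - <<'E'
from h import *
pose()
im,W=top(2)
print(fitclip(masked(W),600,147,42))
E
```

```text
TCP [478.1 146.7  63.9] jawyaw 1.569 toolz [ 0.046 -0.017] grip 23.5 F [-4.4  0.2  2.3] t 42.5
{'seat': array([602.2, 148.2]), 'yaw': np.float64(0.01), 'tab': array([571.2, 147.9]), 'hi': array([570.7, 146.5,  78.2]), 'cost': 42, 'n': (np.int64(99), np.int64(18))}h.py:37: RuntimeWarning: Mean of empty slice
  return im,np.nanmean(W,0)
```

Emit:
play_rows:
  offset:
    - [3,0.3,2]
    - [5,0,0]
    - [5,0,0]
    - [5,0,-0.3]
    - [5,0,-0.3]
  turn: [0,0,0,0,0]

```text
clock: 43.1
position: [480.0, 142.0, 61.7]
ee_rot: [0.706, 0.708, -0.01, 0.013]
contact_force: [-23.4, 9.7, 13.0]
gripper_width: 23.1
```

```bash
python3 - <<'E'
from h import *
pose()
E
```

```text
TCP [480.  142.   61.7] jawyaw 1.574 toolz [ 0.004 -0.033] grip 23.1 F [-23.4   9.7  13. ] t 43.1
```

Emit:
play_rows:
  offset:
    - [-3,1,2]
    - [-4,2,4]
    - [-4,2,3]
    - [0,0,0]
    - [0,0,0]
  turn: [0,0,0,0,0]

```text
clock: 43.6
position: [469.9, 148.9, 72.6]
ee_rot: [0.705, 0.709, -0.008, 0.014]
contact_force: [1.4, -0.7, -1.6]
gripper_width: 23.2
```

```bash
python3 - <<'E'
from h import *
pose()
im,W=top(3)
print(fitclip(masked(W),600,147,42))
P=W[(W[...,0]>510)&(W[...,0]<580)&(abs(W[...,1]-147)<32)&(W[...,2]<62)]
for x in range(510,580,8):
    q=P[(abs(P[:,0]-x)<4)]; print(x,[(int(b),round(c,1)) for a,b,c in q[q[:,1].argsort()]])
a=cv2.resize(im[120:200,250:370],(780,520),interpolation=cv2.INTER_CUBIC); save(a,"z5.png")
E
```

```text
TCP [469.9 148.9  72.6] jawyaw 1.576 toolz [ 0.009 -0.031] grip 23.2 F [ 1.4 -0.7 -1.6] t 43.6
{'seat': array([601.9, 146.9]), 'yaw': np.float64(0.001), 'tab': array([570.9, 146.9]), 'hi': array([572.2, 145.9,  77.1]), 'cost': 33, 'n': (np.int64(94), np.int64(14))}
510 []
518 []
526 []
534 [(118, np.float64(38.3))]
542 [(118, np.float64(35.5)), (118, np.float64(33.2)), (121, np.float64(41.7)), (121, np.float64(37.8)), (125, np.float64(60.9))]
550 [(118, np.float64(39.9)), (118, np.float64(38.9)), (121, np.float64(41.6)), (122, np.float64(36.0)), (125, np.float64(60.3)), (125, np.float64(51.8))]
558 [(118, np.float64(39.7)), (118, np.float64(41.5)), (122, np.float64(40.2)), (122, np.float64(36.6)), (122, np.float64(40.4)), (125, np.float64(55.3)), (125, np.float64(58.5)), (129, np.float64(54.5)), (133, np.float64(61.1))]
566 [(118, np.float64(38.2)), (118, np.float64(39.3)), (118, np.float64(42.0)), (122, np.float64(42.9)), (122, np.float64(36.4)), (125, np.float64(55.4)), (126, np.float64(39.8)), (129, np.float64(57.1)), (129, np.float64(40.3))]
574 [(115, np.float64(34.2)), (118, np.float64(38.8)), (122, np.float64(49.2)), (126, np.float64(51.1)), (126, np.float64(20.7)), (129, np.float64(51.3)), (129, np.float64(55.6)), (130, np.float64(16.9)), (133, np.float64(53.0)), (133, np.float64(40.0)), (134, np.float64(21.0)), (137, np.float64(51.0)), (137, np.float64(53.8)), (137, np.float64(42.2)), (138, np.float64(12.8))]
```

View pics/z5.png

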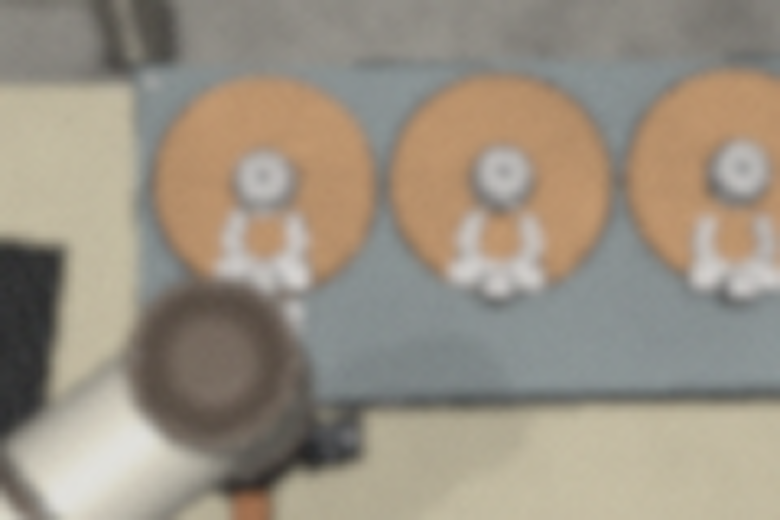

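Emit:
play_rows:
  offset:
    - [-1,-1,-3]
    - [-1,0,-2]
    - [0,0,0]
  turn: [0,0,0]

```text
clock: 44.05
position: [468.0, 147.4, 66.5]
ee_rot: [0.706, 0.708, -0.008, 0.014]
contact_force: [0.5, -0.4, -1.7]
gripper_width: 23.1
```

Emit:
play_rows:
  offset:
    - [0,0,-1.5]
    - [0,0,0]
  turn: [0,0]

```text
clock: 44.25
position: [467.9, 147.2, 64.6]
ee_rot: [0.706, 0.708, -0.008, 0.014]
contact_force: [-1.0, 0.1, -1.8]
gripper_width: 23.3
```

Emit:
play_rows:
  offset:
    - [0,0,-1.5]
    - [0,0,0]
  turn: [0,0]

```text
clock: 44.45
position: [468.0, 147.3, 63.0]
ee_rot: [0.706, 0.708, -0.008, 0.014]
contact_force: [-0.9, -0.2, -1.7]
gripper_width: 23.1
```

Emit:
play_rows:
  offset:
    - [0,0,-1.5]
    - [0,0,0]
  turn: [0,0]

```text
clock: 44.65
position: [468.2, 147.4, 61.9]
ee_rot: [0.705, 0.709, -0.008, 0.014]
contact_force: [-1.3, -0.9, 1.7]
gripper_width: 23.0
```

Emit:
play_rows:
  offset:
    - [0,0,4]
    - [0,0,2.5]
    - [3,0,-0.3]
    - [0,0,0]
  turn: [0,0,0,0]

```text
clock: 45.05
position: [471.5, 147.6, 68.8]
ee_rot: [0.705, 0.709, -0.008, 0.014]
contact_force: [-0.1, -0.3, -1.0]
gripper_width: 23.0
```

```bash
python3 - <<'E'
from h import *
pose()
E
```

```text
TCP [471.5 147.6  68.8] jawyaw 1.575 toolz [ 0.009 -0.031] grip 23.0 F [-0.1 -0.3 -1. ] t 45.05
```

Emit:
play_rows:
  offset:
    - [8,-0.2,-0.3]
    - [8,0,-0.3]
    - [8,0,0]
  turn: [0,0,0]

```text
clock: 45.35
position: [493.0, 145.8, 67.2]
ee_rot: [0.706, 0.708, -0.012, 0.012]
contact_force: [-21.2, 4.1, 8.7]
gripper_width: 23.4
```

```bash
python3 - <<'E'
from h import *
pose()
E
```

```text
TCP [493.  145.8  67.2] jawyaw 1.575 toolz [-0.    -0.035] grip 23.4 F [-21.2   4.1   8.7] t 45.35
```

Emit:
play_rows:
  offset:
    - [10,0.8,0.7]
    - [10,0.5,0.5]
  turn: [0,0]

```text
clock: 45.55
position: [502.9, 143.2, 65.9]
ee_rot: [0.705, 0.708, -0.025, 0.007]
contact_force: [-12.9, 0.7, 9.7]
gripper_width: 23.5
```

```bash
python3 - <<'E'
from h import *
pose()
E
```

```text
TCP [502.9 143.2  65.9] jawyaw 1.575 toolz [-0.026 -0.045] grip 23.5 F [-12.9   0.7   9.7] t 45.55
```

Emit:
play_rows:
  offset:
    - [8,2,2]
    - [8,1,1]
  turn: [0,0]

```text
clock: 45.75
position: [512.9, 143.8, 67.3]
ee_rot: [0.706, 0.708, -0.033, 0.003]
contact_force: [-28.6, 9.3, 10.7]
gripper_width: 22.6
```

```bash
python3 - <<'E'
from h import *
pose()
E
```

```text
TCP [512.9 143.8  67.3] jawyaw 1.575 toolz [-0.043 -0.052] grip 22.6 F [-28.6   9.3  10.7] t 45.75
```

Emit:
play_rows:
  offset:
    - [-6,1,1]
    - [-10,1,1]
    - [-15,0,0]
    - [-15,0,0]
    - [-5,0,10]
    - [0,0,15]
    - [0,0,10]
    - [0,0,0]
  turn: [0,0,0,0,0,0,0,0]

```text
clock: 46.55
position: [464.0, 147.1, 107.0]
ee_rot: [0.706, 0.708, -0.03, 0.005]
contact_force: [-0.9, -0.3, -1.5]
gripper_width: 23.2
```

```bash
python3 - <<'E'
from h import *
pose()
im,W=top(3)
print(fitclip(masked(W),630,147,42))
for c,r in(((632,147),0),): 
    P=W[(np.hypot(W[...,0]-632,W[...,1]-147)<75)&(W[...,2]>40)&(W[...,2]<90)]
T=W[(abs(W[...,0]-600)<40)&(abs(W[...,1]-147)<30)&(W[...,2]>70)&(W[...,2]<90)]; print("tab",T.mean(0),len(T))
a=cv2.resize(im[120:200,250:370],(780,520),interpolation=cv2.INTER_CUBIC); save(a,"z6.png")
E
```

```text
TCP [464.  147.1 107. ] jawyaw 1.574 toolz [-0.036 -0.049] grip 23.2 F [-0.9 -0.3 -1.5] t 46.55
{'seat': array([635.2, 147.7]), 'yaw': np.float64(-0.018), 'tab': array([604.2, 148.3]), 'hi': array([601.2, 147.3,  76.8]), 'cost': 47, 'n': (np.int64(61), np.int64(17))}
tab [612.57137234 147.67253846  75.23843867] 33
```

View pics/z6.png

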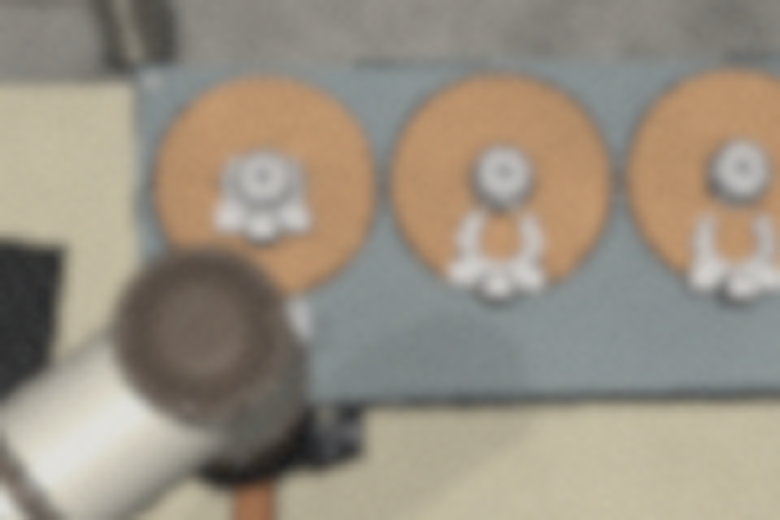

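Clip 1 is home: in the picture it surrounds spindle 1 at (262,180), with the tab 31 mm behind the axis. Next is spindle 2.

Emit:
play_rows:
  offset:
    - [-1,-8,2]
    - [0,-14,2]
    - [0,-18,0]
    - [0,-20,0]
    - [0,-20,0]
    - [0,-20,0]
    - [0,-16,-3]
    - [1,-10,-5]
    - [1,-5,-5]
    - [0,0,0]
  turn: [0,0,0,0,0,0,0,0,0,0]

```text
clock: 47.7
position: [460.0, 2.3, 92.7]
ee_rot: [0.707, 0.706, -0.037, 0.002]
contact_force: [0.3, 0.0, -1.2]
gripper_width: 23.5
```

```bash
python3 - <<'E'
from h import *
pose()
im,W=top(2)
print(fitclip(masked(W),600,10,42))
E
```

```text
TCP [460.    2.3  92.7] jawyaw 1.57 toolz [-0.048 -0.055] grip 23.5 F [ 0.3  0.  -1.2] t 47.7
{'seat': array([602.9,   8.7]), 'yaw': np.float64(-0.051), 'tab': array([572. ,  10.3]), 'hi': None, 'cost': 27, 'n': (np.int64(57), np.int64(0))}h.py:37: RuntimeWarning: Mean of empty slice
  return im,np.nanmean(W,0)
```

Emit:
play_rows:
  offset:
    - [3,4,-4]
    - [3,4,-7]
    - [0,0,-6]
    - [0,0,0]
  turn: [0,0,0,0]

```text
clock: 48.2
position: [468.0, 14.0, 75.1]
ee_rot: [0.706, 0.708, -0.035, 0.003]
contact_force: [0.4, 0.1, -2.8]
gripper_width: 23.1
```

Emit:
play_rows:
  offset:
    - [0,0,-2]
    - [0,0,-1.5]
    - [0,0,0]
  turn: [0,0,0]

```text
clock: 48.5
position: [467.9, 14.4, 70.9]
ee_rot: [0.705, 0.708, -0.036, 0.003]
contact_force: [-0.5, -0.4, -1.5]
gripper_width: 23.2
```

Emit:
play_rows:
  offset:
    - [0,0,-1.5]
    - [0,0,0]
  turn: [0,0]

```text
clock: 48.7
position: [467.9, 14.3, 69.5]
ee_rot: [0.705, 0.708, -0.035, 0.003]
contact_force: [0.2, 0.3, -2.2]
gripper_width: 23.3
```

Emit:
play_rows:
  offset:
    - [0,-2,-1.5]
    - [0,-1,0]
    - [0,0,0]
  turn: [0,0,0]

```text
clock: 49.0
position: [468.0, 10.9, 68.1]
ee_rot: [0.705, 0.708, -0.035, 0.003]
contact_force: [0.0, 0.0, -1.4]
gripper_width: 23.3
```

Emit:
play_rows:
  offset:
    - [0,0,-1.5]
    - [0,0,0]
  turn: [0,0]

```text
clock: 49.2
position: [468.1, 10.8, 66.6]
ee_rot: [0.706, 0.708, -0.035, 0.003]
contact_force: [-0.7, 1.1, -1.6]
gripper_width: 23.1
```

Emit:
play_rows:
  offset:
    - [0,0,-1.5]
    - [0,0,0]
  turn: [0,0]

```text
clock: 49.4
position: [468.1, 10.8, 65.0]
ee_rot: [0.705, 0.708, -0.035, 0.003]
contact_force: [-1.1, -1.0, -1.8]
gripper_width: 23.2
```

Emit:
play_rows:
  offset:
    - [0,0,-1.5]
    - [0,0,0]
  turn: [0,0]

```text
clock: 49.6
position: [468.2, 10.8, 64.0]
ee_rot: [0.705, 0.708, -0.035, 0.004]
contact_force: [-1.7, -0.6, 3.1]
gripper_width: 22.8
```

Emit:
play_rows:
  offset:
    - [0,0,-1.5]
    - [0,0,0]
  turn: [0,0]

```text
clock: 49.8
position: [468.4, 10.8, 63.5]
ee_rot: [0.705, 0.708, -0.034, 0.004]
contact_force: [-1.5, -0.1, 1.8]
gripper_width: 23.3
```

Emit:
play_rows:
  offset:
    - [0,0,4]
    - [0,0,3]
    - [0,0,0]
  turn: [0,0,0]

```text
clock: 50.1
position: [468.3, 10.9, 70.5]
ee_rot: [0.705, 0.708, -0.034, 0.004]
contact_force: [0.4, 0.0, -2.0]
gripper_width: 22.7
```

Emit:
play_rows:
  offset:
    - [5,0,-0.2]
    - [8,0,-0.2]
    - [9,0.5,0]
    - [10,0.7,0.3]
  turn: [0,0,0,0]

```text
clock: 50.5
position: [498.9, 11.0, 69.5]
ee_rot: [0.706, 0.707, -0.038, 0.002]
contact_force: [-13.9, -2.5, 5.1]
gripper_width: 23.3
```

```bash
python3 - <<'E'
from h import *
pose()
E
```

```text
TCP [498.9  11.   69.5] jawyaw 1.574 toolz [-0.052 -0.056] grip 23.3 F [-13.9  -2.5   5.1] t 50.5
```

Emit:
play_rows:
  offset:
    - [10,0,0.7]
    - [9,0,1]
    - [8,0,1]
  turn: [0,0,0]

```text
clock: 50.8
position: [503.4, 5.9, 67.6]
ee_rot: [0.706, 0.705, -0.063, -0.015]
contact_force: [-19.3, 8.0, 10.4]
gripper_width: 22.9
```

```bash
python3 - <<'E'
from h import *
pose()
E
```

```text
TCP [503.4   5.9  67.6] jawyaw 1.573 toolz [-0.11  -0.068] grip 22.9 F [-19.3   8.   10.4] t 50.8
```

Emit:
play_rows:
  offset:
    - [16,3,3]
    - [14,2,2]
  turn: [0,0]

```text
clock: 51.0
position: [520.0, 8.1, 70.7]
ee_rot: [0.706, 0.704, -0.078, -0.025]
contact_force: [-15.6, 2.2, 6.2]
gripper_width: 22.7
```

```bash
python3 - <<'E'
from h import *
pose()
E
```

```text
TCP [520.    8.1  70.7] jawyaw 1.573 toolz [-0.145 -0.074] grip 22.7 F [-15.6   2.2   6.2] t 51.0
```

Emit:
play_rows:
  offset:
    - [-6,1,1]
    - [-10,1,1]
    - [-15,0,0]
    - [-15,0,0]
    - [-5,0,10]
    - [0,0,15]
    - [0,0,10]
    - [0,0,0]
  turn: [0,0,0,0,0,0,0,0]

```text
clock: 51.8
position: [470.3, 11.1, 110.0]
ee_rot: [0.706, 0.704, -0.074, -0.023]
contact_force: [-0.0, -0.1, -0.5]
gripper_width: 22.9
```

```bash
python3 - <<'E'
from h import *
pose()
im,W=top(3)
print(fitclip(masked(W),636,10,42))
a=cv2.resize(im[120:200,270:390],(780,520),interpolation=cv2.INTER_CUBIC); save(a,"z7.png")
E
```

```text
TCP [470.3  11.1 110. ] jawyaw 1.574 toolz [-0.136 -0.072] grip 22.9 F [-0.  -0.1 -0.5] t 51.8
{'seat': array([615.8,  30.6]), 'yaw': np.float64(-0.818), 'tab': array([594.7,  53.2]), 'hi': None, 'cost': 12, 'n': (np.int64(12), np.int64(0))}
```

View pics/z7.png

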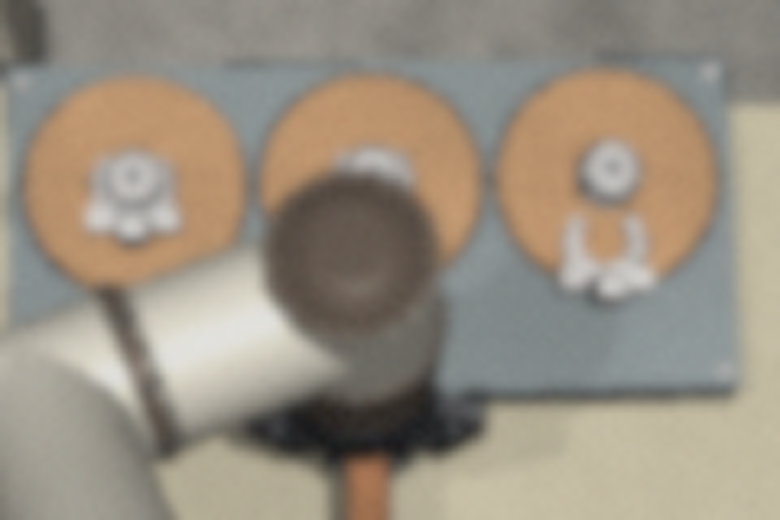

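Emit:
play_rows:
  offset:
    - [-1,-8,2]
    - [0,-14,2]
    - [0,-18,0]
    - [0,-20,0]
    - [0,-20,0]
    - [0,-20,0]
    - [0,-16,-3]
    - [1,-10,-3]
    - [1,-5,-3]
    - [0,0,0]
  turn: [0,0,0,0,0,0,0,0,0,0]

```text
clock: 52.95
position: [466.8, -132.7, 99.9]
ee_rot: [0.707, 0.702, -0.079, -0.026]
contact_force: [-0.2, 0.4, -2.6]
gripper_width: 23.0
```

```bash
python3 - <<'E'
from h import *
pose()
im,W=top(3); Wm=masked(W)
print(fitclip(Wm,636,10,42)); print(fitclip(Wm,606,-127,42))
def prof(y0):
    for x in range(470,580,10):
        q=W[(abs(W[...,0]-x)<5)&(abs(W[...,1]-y0)<45)&(W[...,2]>45)&(W[...,2]<125)]; print(x,[(int(b),int(c)) for a,b,c in q[q[:,1].argsort()]][:14])
prof(-127)
E
```

```text
TCP [ 466.8 -132.7   99.9] jawyaw 1.57 toolz [-0.149 -0.075] grip 23.0 F [-0.2  0.4 -2.6] t 52.95
{'seat': array([640. ,   7.3]), 'yaw': np.float64(0.001), 'tab': array([609. ,   7.3]), 'hi': array([608.3,   7.9,  77. ]), 'cost': 37, 'n': (np.int64(60), np.int64(20))}
{'seat': array([ 586.5, -127. ]), 'yaw': np.float64(0.212), 'tab': array([ 556.1, -133.5]), 'hi': None, 'cost': 2, 'n': (np.int64(2), np.int64(0))}
470 [(-123, 106), (-109, 64), (-109, 68)]
480 []
490 []
500 []
510 [(-96, 82), (-94, 68)]
520 []
530 []
540 []
550 []
560 []
570 []
```

Emit:
play_rows:
  offset:
    - [0,3,-5]
    - [0,2,-8]
    - [0,0,-8]
    - [0,0,-3]
    - [0,0,0]
  turn: [0,0,0,0,0]

```text
clock: 53.6
position: [467.6, -124.2, 74.5]
ee_rot: [0.705, 0.705, -0.079, -0.025]
contact_force: [0.6, 0.1, -1.3]
gripper_width: 22.9
```

Emit:
play_rows:
  offset:
    - [0,0,-2]
    - [0,0,0]
  turn: [0,0]

```text
clock: 53.8
position: [467.6, -124.1, 72.2]
ee_rot: [0.705, 0.705, -0.079, -0.026]
contact_force: [-0.2, 0.2, -2.6]
gripper_width: 23.2
```

Emit:
play_rows:
  offset:
    - [0,0,-2]
    - [0,0,0]
  turn: [0,0]

```text
clock: 54.0
position: [467.9, -124.2, 70.3]
ee_rot: [0.705, 0.705, -0.079, -0.025]
contact_force: [-1.0, 0.3, -1.8]
gripper_width: 23.1
```

Emit:
play_rows:
  offset:
    - [0,0,-2]
    - [0,0,0]
  turn: [0,0]

```text
clock: 54.2
position: [468.3, -124.3, 68.4]
ee_rot: [0.705, 0.705, -0.078, -0.025]
contact_force: [0.3, -0.3, -1.4]
gripper_width: 23.2
```

Emit:
play_rows:
  offset:
    - [0,-3,-1.5]
    - [0,0,0]
  turn: [0,0]

```text
clock: 54.4
position: [468.9, -127.3, 67.5]
ee_rot: [0.705, 0.705, -0.078, -0.024]
contact_force: [-0.9, 1.3, 1.5]
gripper_width: 23.1
```

Emit:
play_rows:
  offset:
    - [0,0,-1.5]
    - [0,0,0]
  turn: [0,0]

```text
clock: 54.6
position: [468.9, -127.5, 67.1]
ee_rot: [0.704, 0.705, -0.078, -0.024]
contact_force: [-1.4, 0.5, 4.1]
gripper_width: 23.0
```

Emit:
play_rows:
  offset:
    - [0,0,-1.5]
    - [0,0,0]
  turn: [0,0]

```text
clock: 54.8
position: [469.2, -128.0, 66.7]
ee_rot: [0.705, 0.705, -0.077, -0.023]
contact_force: [0.2, -1.0, 0.9]
gripper_width: 22.7
```

```bash
python3 - <<'E'
from h import *
pose()
E
```

```text
TCP [ 469.2 -128.    66.7] jawyaw 1.577 toolz [-0.142 -0.076] grip 22.7 F [ 0.2 -1.   0.9] t 54.8
```

Emit:
play_rows:
  offset:
    - [0,0,-3]
    - [0,0,-3]
    - [0,0,-3]
    - [0,0,0]
  turn: [0,0,0,0]

```text
clock: 55.2
position: [467.9, -128.4, 59.0]
ee_rot: [0.704, 0.705, -0.078, -0.024]
contact_force: [-1.1, 0.8, 3.0]
gripper_width: 23.2
```

```bash
python3 - <<'E'
from h import *
pose()
E
```

```text
TCP [ 467.9 -128.4   59. ] jawyaw 1.578 toolz [-0.143 -0.077] grip 23.2 F [-1.1  0.8  3. ] t 55.2
```

Emit:
play_rows:
  offset:
    - [0,0.5,4]
    - [0,0,3]
    - [0,0,0]
  turn: [0,0,0]

```text
clock: 55.5
position: [467.4, -127.8, 65.2]
ee_rot: [0.704, 0.705, -0.079, -0.024]
contact_force: [-0.3, -0.1, -1.7]
gripper_width: 22.8
```

Emit:
play_rows:
  offset:
    - [5,0,-0.2]
    - [8,0,-0.2]
    - [9,0.5,0]
    - [10,0.7,0.3]
  turn: [0,0,0,0]

```text
clock: 55.9
position: [500.0, -126.7, 64.4]
ee_rot: [0.705, 0.705, -0.08, -0.026]
contact_force: [-0.2, 0.3, -1.8]
gripper_width: 23.0
```

```bash
python3 - <<'E'
from h import *
pose()
E
```

```text
TCP [ 500.  -126.7   64.4] jawyaw 1.577 toolz [-0.148 -0.076] grip 23.0 F [-0.2  0.3 -1.8] t 55.9
```

Emit:
play_rows:
  offset:
    - [8,0,0.3]
    - [10,0.5,0.5]
  turn: [0,0]

```text
clock: 56.1
position: [505.5, -127.6, 63.6]
ee_rot: [0.706, 0.701, -0.093, -0.038]
contact_force: [-22.9, -0.7, 11.0]
gripper_width: 23.5
```

```bash
python3 - <<'E'
from h import *
pose()
E
```

```text
TCP [ 505.5 -127.6   63.6] jawyaw 1.571 toolz [-0.184 -0.077] grip 23.5 F [-22.9  -0.7  11. ] t 56.1
```

Emit:
play_rows:
  offset:
    - [16,0.5,2.5]
    - [16,0.5,2]
  turn: [0,0]

```text
clock: 56.3
position: [511.6, -128.6, 66.0]
ee_rot: [0.706, 0.696, -0.116, -0.06]
contact_force: [-22.3, 1.9, 11.4]
gripper_width: 23.4
```

```bash
python3 - <<'E'
from h import *
pose()
E
```

```text
TCP [ 511.6 -128.6   66. ] jawyaw 1.568 toolz [-0.248 -0.076] grip 23.4 F [-22.3   1.9  11.4] t 56.3
```

Emit:
play_rows:
  offset:
    - [25,0.5,3]
    - [20,0.5,2]
  turn: [0,0]

```text
clock: 56.5
position: [527.4, -128.5, 69.6]
ee_rot: [0.704, 0.69, -0.142, -0.088]
contact_force: [-44.2, 6.5, 18.3]
gripper_width: 23.1
```

```bash
python3 - <<'E'
from h import *
pose()
E
```

```text
TCP [ 527.4 -128.5   69.6] jawyaw 1.564 toolz [-0.321 -0.072] grip 23.1 F [-44.2   6.5  18.3] t 56.5
```

Emit:
play_rows:
  offset:
    - [-5,0,0]
    - [-12,0,0]
    - [-15,0,0]
    - [-15,0,0]
    - [-10,0,10]
    - [-5,0,20]
    - [0,0,20]
    - [0,0,10]
    - [0,0,0]
  turn: [0,0,0,0,0,0,0,0,0]

```text
clock: 57.4
position: [471.0, -128.7, 133.1]
ee_rot: [0.704, 0.691, -0.139, -0.084]
contact_force: [1.1, -0.0, -1.2]
gripper_width: 23.0
```

Emit:
play_rows:
  offset:
    - [0,10,0]
    - [0,20,0]
    - [0,30,0]
    - [0,35,0]
    - [0,35,0]
    - [0,35,0]
    - [0,35,0]
    - [0,35,0]
    - [0,35,0]
    - [0,30,0]
    - [0,20,0]
    - [0,0,0]
  turn: [0,0,0,0,0,0,0,0,0,0,0,0]

```text
clock: 58.6
position: [465.1, 210.0, 122.6]
ee_rot: [0.704, 0.69, -0.146, -0.088]
contact_force: [-0.1, -0.0, -0.8]
gripper_width: 23.3
```

```bash
python3 - <<'E'
from h import *
pose()
im,W=top(3); Wm=masked(W)
for c in((632,147),(638,10),(645,-127)): print(fitclip(Wm,*c,42,yaw=(-.6,.6)))
from scipy.optimize import least_squares
# reel centre from silhouette of reel colour (orange-brown)
hsv=cv2.cvtColor(im,cv2.COLOR_RGB2HSV)
for c in((632,147),(638,10),(645,-127)):
    m=(np.hypot(W[...,0]-c[0],W[...,1]-c[1])<68)&(hsv[...,1]>90)&(W[...,2]>36); h=cv2.convexHull(W[m][:,:2].astype(np.float32)); print("reel",np.round(cv2.minEnclosingCircle(h)[0],1),cv2.minEnclosingCircle(h)[1])
a=cv2.resize(im[110:235,200:400],(800,500),interpolation=cv2.INTER_CUBIC); save(a,"z8.png")
E
```

```text
TCP [465.1 210.  122.6] jawyaw 1.565 toolz [-0.326 -0.078] grip 23.3 F [-0.1 -0.  -0.8] t 58.6
{'seat': array([635.1, 149. ]), 'yaw': np.float64(0.067), 'tab': array([604.2, 146.9]), 'hi': array([601.3, 147.3,  76.1]), 'cost': 49, 'n': (np.int64(64), np.int64(17))}
{'seat': array([641. ,  10.8]), 'yaw': np.float64(0.094), 'tab': array([610.1,   7.9]), 'hi': array([608.1,   8. ,  77.6]), 'cost': 45, 'n': (np.int64(61), np.int64(20))}
{'seat': array([ 646.7, -126.7]), 'yaw': np.float64(0.032), 'tab': array([ 615.7, -127.7]), 'hi': array([ 613.5, -127. ,   76. ]), 'cost': 48, 'n': (np.int64(72), np.int64(23))}
reel [632.6 146.1] 62.36296463012695
reel [637.8   8.3] 61.897491455078125
reel [ 643.8 -128.4] 62.358131408691406
```

View pics/z8.png

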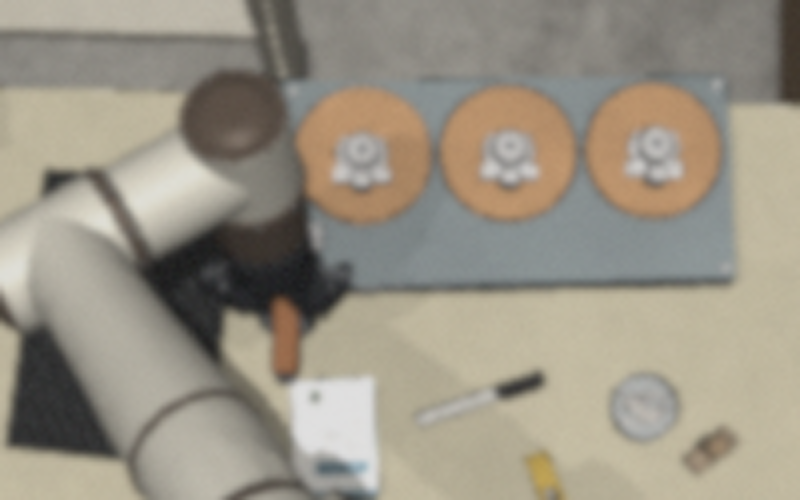

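All three clips are home at (362,155), (510,152) and (656,148). Now I lay the fork back on the mat.

Emit:
play_rows:
  offset:
    - [0,8,0]
    - [1,14,0]
    - [1,18,-3]
    - [1,20,-5]
    - [1,20,-7]
    - [1,20,-8]
    - [0,18,-8]
    - [0,12,-8]
    - [0,5,-8]
    - [0,0,0]
  turn: [0,0,0,0,0,0,0,0,0,0]

```text
clock: 59.75
position: [469.0, 353.0, 69.5]
ee_rot: [0.705, 0.688, -0.148, -0.088]
contact_force: [0.6, 0.3, -1.5]
gripper_width: 23.0
```

```bash
python3 - <<'E'
from h import *
pose()
E
```

```text
TCP [469.  353.   69.5] jawyaw 1.56 toolz [-0.329 -0.079] grip 23.0 F [ 0.6  0.3 -1.5] t 59.75
```

Emit:
play_rows:
  offset:
    - [0,0,-8]
    - [0,0,-10]
    - [0,0,-8]
    - [0,0,-4]
    - [0,0,0]
  turn: [0,0,0,0,0]

```text
clock: 60.25
position: [469.1, 350.4, 37.0]
ee_rot: [0.706, 0.687, -0.148, -0.088]
contact_force: [0.4, 0.2, -1.8]
gripper_width: 23.0
```

Emit:
play_rows:
  offset:
    - [0,0,-3]
    - [0,0,0]
  turn: [0,0]

```text
clock: 60.45
position: [469.4, 350.1, 34.1]
ee_rot: [0.707, 0.686, -0.148, -0.088]
contact_force: [0.1, -0.2, -1.1]
gripper_width: 23.5
```

Emit:
play_rows:
  offset:
    - [0,0,-2]
    - [0,0,0]
  turn: [0,0]

```text
clock: 60.65
position: [469.9, 350.4, 32.6]
ee_rot: [0.707, 0.687, -0.147, -0.088]
contact_force: [0.6, -0.1, -0.6]
gripper_width: 23.1
```

Emit:
play_rows:
  offset:
    - [0,0,-2.5]
    - [0,0,-2.5]
    - [0,0,0]
  turn: [0,0,0]

```text
clock: 60.95
position: [469.9, 350.7, 30.9]
ee_rot: [0.706, 0.687, -0.147, -0.088]
contact_force: [0.3, -0.5, -1.1]
gripper_width: 23.2
```

Emit:
play_rows:
  offset:
    - [0,0,-2.5]
    - [0,0,0]
  turn: [0,0]

```text
clock: 61.15
position: [470.0, 350.8, 30.1]
ee_rot: [0.706, 0.688, -0.147, -0.088]
contact_force: [-0.6, -0.4, 0.8]
gripper_width: 23.0
```

Emit:
play_rows:
  offset:
    - [0,0,-1]
    - [0,0,0]
    - [0,0,0]
    - [0,0,0]
    - [0,0,0]
  turn: [0,0,0,0,0]
  grip: 0

```text
clock: 61.65
position: [470.1, 350.9, 27.8]
ee_rot: [0.706, 0.688, -0.147, -0.088]
contact_force: [-0.4, 0.0, 0.7]
gripper_width: 42.6
```

Emit:
play_rows:
  offset:
    - [0,0,5]
    - [0,0,12]
    - [0,0,20]
    - [0,0,25]
    - [0,0,25]
    - [0,-10,25]
    - [-5,-25,10]
    - [-5,-35,0]
    - [-5,-40,0]
    - [-5,-40,0]
    - [-5,-30,0]
    - [0,0,0]
  turn: [0,0,0,0,0,0,0,0,0,0,0,0]

```text
clock: 62.85
position: [444.7, 166.0, 165.7]
ee_rot: [0.705, 0.69, -0.14, -0.085]
contact_force: [-0.3, 0.1, -0.1]
gripper_width: 42.6
```

```bash
python3 - <<'E'
from h import *
pose()
im,W=top(3)
print(fitfork(W,470,350))
H=W[(abs(W[...,0]-470)<70)&(abs(W[...,1]-350)<25)&(W[...,2]>22)&(W[...,2]<60)]
if len(H): A=np.c_[H[:,:2]-H[:,:2].mean(0),np.ones(len(H))]; print("handle",H.mean(0),"slopes",np.linalg.lstsq(A,H[:,2],rcond=None)[0])
Wm=masked(W)
for c in((632,147),(638,10),(645,-127)): print(fitclip(Wm,*c,42,yaw=(-.6,.6))["hi"])
L=(abs(W[...,1]+372)<22)&(W[...,0]>360)&(W[...,0]<620)&(W[...,2]>72)&(W[...,2]<100); print("high lever px",L.sum())
save(im[110:240,190:450],"z9.png",s=3)
E
```

```text
TCP [444.7 166.  165.7] jawyaw 1.562 toolz [-0.316 -0.073] grip 42.6 F [-0.3  0.1 -0.1] t 62.85
(array([4.66071e+02, 3.48922e+02, 4.60000e-02]), np.float64(13.0), np.int64(0), np.int64(26))
[602.  145.2  78.1]
[607.9   7.9  77.3]
[ 614.6 -126.5   76.2]
high lever px 0
```

View pics/z9.png

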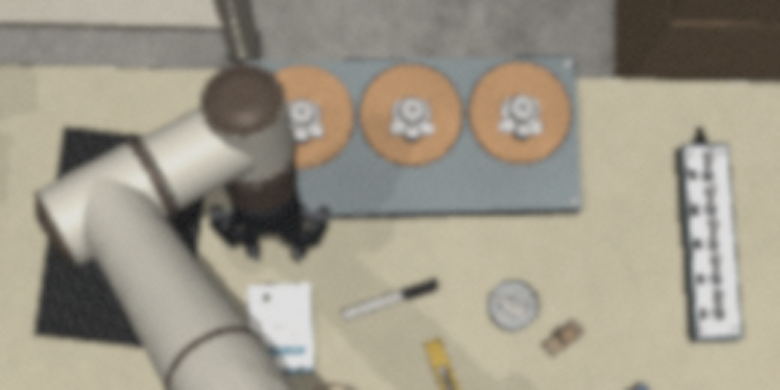

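The clips and levers look good, but the arm hides the mat. I move aside to check the fork.

Emit:
play_rows:
  offset:
    - [-2,-15,5]
    - [-3,-30,8]
    - [-3,-35,8]
    - [-3,-35,5]
    - [-3,-35,0]
    - [-3,-35,0]
    - [-3,-35,0]
    - [-3,-30,0]
    - [0,-20,0]
    - [0,0,0]
    - [0,0,0]
  turn: [0,0,0,0,0,0,0,0,0,0,0]

```text
clock: 64.1
position: [425.4, -105.7, 195.5]
ee_rot: [0.699, 0.697, -0.138, -0.082]
contact_force: [-0.0, -0.6, 0.2]
gripper_width: 42.9
```

```bash
python3 - <<'E'
from h import *
pose()
im,W=top(3)
print(fitfork(W,470,350))
H=W[(abs(W[...,0]-470)<70)&(abs(W[...,1]-350)<25)&(W[...,2]>22)&(W[...,2]<60)]
A=np.c_[H[:,:2]-H[:,:2].mean(0),np.ones(len(H))]; print("handle",H.mean(0),len(H),"slopes",np.linalg.lstsq(A,H[:,2],rcond=None)[0].round(3))
Q=W[(W[...,0]>520)&(W[...,0]<575)&(abs(W[...,1]-350)<35)&(W[...,2]>6)&(W[...,2]<40)]; print("plate z",np.median(Q[:,2]))
Wm=masked(W); r=fitclip(Wm,632,147,42,yaw=(-.6,.6)); print(r)
save(im[110:240,190:300],"z10.png",s=4)
E
```

```text
TCP [ 425.4 -105.7  195.5] jawyaw 1.58 toolz [-0.307 -0.077] grip 42.9 F [-0.  -0.6  0.2] t 64.1
(array([ 4.68479e+02,  3.51182e+02, -1.60000e-02]), np.float64(102.0), np.int64(171), np.int64(259))
handle [462.00895568 350.19049064  33.49792383] 171 slopes [1.9000e-02 7.0000e-02 3.3498e+01]
plate z 9.341948879417714
{'seat': array([633.2, 148.7]), 'yaw': np.float64(0.007), 'tab': array([602.2, 148.5]), 'hi': array([602.2, 147.8,  77.5]), 'cost': 31, 'n': (np.int64(54), np.int64(14))}
```

View pics/z10.png

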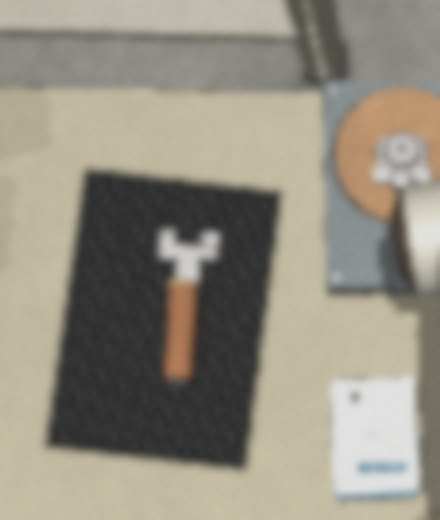

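The fork lies flat in the middle of the mat: its plate top is at about 9 mm and its handle top at about 34 mm. All the checks look right, so I hand in.

```bash
python3 -c "
from bench import arm
print(arm.job_done())"
```

```text
the job is handed in; nothing more can be done
None
```

I turned all five levers off with a finger drag and snapped a clip home on each of the three reels with the fork. The fork is back flat on the mat and I handed the job in; it reports no verdict.

**Last checks**
- **Levers:** all five lie over, with tips about 66 mm high. The first drag rode up to about 81 mm at the fingertip and missed some levers, so I dragged a second time.
- **Clips:** each tab is about 31 mm behind its spindle axis, as it should be when home. The fitted seat positions are within about 3 mm of the axes, which is the accuracy of the camera fit. The picture shows each clip round its spindle.
- **Fork:** its origin is at about (468, 351) mm, inside the mat, with the handle top at about 34 mm and the plate top at 9 mm. A plane fit to the handle gave slopes of 0.02 and 0.07, below the 0.15 limit.
- **Bystanders:** the marker, carton and stamp looked unmoved in the pictures. I did not measure them, and I did not check the glue stick and bottle at the end.

**What went wrong on the way**
- Clip 2 was found turned after I had laid it down, so I gripped it again and laid it straight.
- The first push on clip 1 stalled because the fork was too low and most likely caught the reel's edge. Setting it higher fixed that.
- Pushing tilted the tool up to about 0.33 rad. I could not correct that through the interface, but it did no harm.

I viewed 12 pictures, and the robot's clock stood at about 64 s of the 210 s.

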